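Stack and lock the parts baskets on the polishing machine

ROBOT

A 6-joint arm with a two-finger parallel gripper is mounted at the origin on a cart in front of the work surface, level with it; the furniture and walls round the work are solid. World frame = base frame: x ahead of the robot, y to its left, z up, the work surface at z = 0. Lengths are in m, angles in rad, forces in N, time in s.
With the tool pointing down it reaches from about 0.35 to 0.975 m from the base axis. Payload 7.1 kg.
Tool frame: the origin (TCP) lies at the centre of the arm's flange, where the gripper is bolted on; the fingertips stand 182 mm ahead of it and the grasp point (between the pads) lies 163 mm ahead of it (robot.tip_reach is the distance from the TCP to the fingertips, in m); z points along the fingers, y is the line along which they close (so a half turn about z gives the same grasp; the last joint's range is limited). The gripper opens to 88 mm and grips with 3 to 60 N. Pads are 20 mm wide; open, the fingers measure 115 mm over their backs; the gripper's body (75 mm by 178 mm) begins 61 mm behind the grasp point.
Start: joints at [-1.349, 0.423, 1.63, -0, 1.089, -0.019], TCP at [0.149, -0.607, 0.405] pointing down, gripper open.
Joint ranges: [-3, 3], [-0.9, 2.11], [0.09, 2.58], [-1.31, 4.45], [0.11, 2.69], [-2.54, 2.54]. Speed limits (rad/s): [2.39, 2.39, 3.01, 3.14, 3.14, 3.14].

INTERFACE

Orientations are given as a unit quaternion [x, y, z, w].
In Python, from station import get_obs, capture, order, robot gives the robot as it stands.
- The arm moves only by the tool drive_tool, never from a script. Its argument "series" is a list of rows, each an object of numbers: "ax", "ay", "az": the turn, a rotation vector about the tool's x, y, z in degrees; "dx", "dy", "dz": the shift along the tool's x, y, z in mm; "grip": the finger opening in mm, from 0 to 87.8. In form: [{"ax": .., "ay": .., "az": .., "dx": .., "dy": .., "dz": .., "grip": ..}, ...]. A call has 1 to 12 rows; each row is the pose to reach, as a shift and turn from the pose commanded when the call began, along the tool's axes at that moment; what a row does not reach only later rows make up. A row lasts 1/12 s, in which the tool goes at most 41.7 mm and 7.16 degrees, less where a joint would pass 70% of its speed; a pose out of reach is approached as far as the arm can. A call with a gripper value outside its range is refused whole. The fingers move at their own pace and stop on an object; the grip force is fixed at half the most. Time passes only in rows, so rows that repeat a pose let the fingers close. It gives the time, the measured TCP pose, the force, the opening and the grip force at its end, in the units of the state.
- get_obs(): the state, without advancing time (a new reading comes with each control period).
- capture(name): name is "side" or "top" or "wrist"; returns a dict with "frame" (480x640x3 uint8, blue, green, red), "z_map" (480x640 float32, m along the optical axis (not along the pixel's ray), 0 where there is no reading), "fx", "fy", "cx", "cy" (pixels), "rvec" (rotation vector, rad) and "tvec" (3), from world to camera coordinates, as OpenCV has them. Camera axes: x right, y down, z forward; pixel columns grow to the right and rows downward; lengths in m; the calibration is good to about 2 mm. A picture is of the moment at which its call begins.
- order.job_done(): hands the job in; it is judged then, once.
The state is a dict: "time_s": time; "joint_positions": joint angles; "qd": joint speeds; "effort": joint torques, N m; "tcp_pos": TCP position; "ee_rot": TCP orientation; "force": force on the tool from outside, world axes, zero at the start; "moment": the same for the moment, N m; "grip_width": finger opening in m; "grip_force": force on a finger pad.
Only numpy, scipy, OpenCV 4.12 (cv2) and the standard library are available. Lean on these libraries where they do the work, as an engineer would, in place of code of your own. Each camera call takes 0.05 s, during which the arm holds its last target. There are 200 camera calls.

TASK

Turn the lid anticlockwise to unlock it from the polishing machine's seat and set it aside, then stack all the parts baskets on the seat one upon another in any order, locking each fully home with a quarter turn clockwise, and lock the lid on top of them the same way; then switch the machine on by turning the timer knob clockwise, nearly as far as it goes. Handle the thin baskets gently (never squeeze one with more than 70 N in all or press on the machine with more than 40 N), and leave the matchbox, the brush and the loupe where they are.

Things in the scene. Friction and masses are not known exactly. Their poses are not given: they have to be found in the camera images.
- seat (a point): Centre of the rim of the machine's seat, 55 mm above the table; z up. The rim is 44 mm wide inside, 50 mm outside across flats, with two hooked claws at +x and -x, 28 to 38 mm from the axis, reaching 10.5 mm above the rim, open on the anticlockwise side, with a stop on the clockwise side. An ear slides into their 6.5 mm high slot.
- machine: The fixed polishing machine, a grey box 120 mm (x) by 240 mm (y), top 32 mm above the table; origin under its centre, on the table. The seat is 70 mm along +y, the timer knob 70 mm along -y. Place and direction vary. Never press a basket or the lid on it with more than 40 N.
- basket_a_mid (a point): A parts basket, 160 g: open octagonal aluminium wall 50 mm across flats, from 5 to 50 mm above the underside, some brass rings inside. This point: on its axis, 30 mm above the underside; z up. Grip the flats at +y and -y (50 mm wide) with about 25 N; both fingers' forces together must stay under 70 N. The same after a half turn. Any one of the baskets may be absent.
- basket_a: The same basket, origin at the centre of its underside. Below the wall a spigot 41 mm wide, 5 mm deep, fits the rim of the seat or of another basket (1.5 mm play all round). Two ears at the foot along +x and -x, 12 mm wide, out to 33 mm from the axis, 5 mm high. On top a rim and two claws at +x and -x just like the seat's, top 60.5 mm above the underside.
- basket_b_mid (a point): A basket exactly like basket_a_mid. How baskets and lid lock: set down with the x axis a quarter turn anticlockwise (from above) of the x axis below, until the wall rests on the rim (underside 5 mm below the rim); then turn 90 degrees clockwise until the ears meet the stops under the claws, x axes in line to 2 degrees. It takes little torque and no pressing.
- basket_b: The same basket b, origin at the centre of its underside. To unlock a part, turn it a quarter turn anticlockwise until the ears are clear of the claws and lift. Each locked basket raises the rim by 45 mm.
- basket_c_mid (a point): A basket exactly like basket_a_mid. While a part is set down at a quarter turn, the claws below reach 15.5 mm above its underside, right under the flats where it is gripped: keep fingertips above that.
- basket_c: The same basket c, origin at the centre of its underside.
- lid_mid (a point): The steel lid, 120 g, locked on the seat at the start: spigot and ears as on a basket, a disc 51 mm wide up to 12.5 mm above the underside, then a black bar handle 40 mm long in x, 14 mm thick in y, up to 46 mm. This point: on its axis, 23 mm above the underside; z up. The same after a half turn. Grip the bar across y, fingertips at least 16 mm above the underside.
- lid: The same lid, origin at the centre of its underside. It has no claws.
- timer (a joint): The timer knob, rad: 0 off, grows as it is turned clockwise from above, stop at 1.45; 0 to 0.2 at the start. Stays where it is left; friction 0.04 N m.
- timer_grip (a point): On the timer knob's axis, at the height to grip, 69 mm above the table; turns with the knob. Bar grip 42 mm long in x, 14 mm thick in y, from 46 to 76 mm above the table, on a disc of 22 mm radius.
- matchbox: A matchbox 36x55x15 mm, loose, lying flat; origin under its centre. Leave alone.
- flux_brush: A thin brush with a red handle, 10x152x10 mm, loose, lying along its y; origin under its centre. Leave alone.
- loupe: A small grey cylindrical loupe, 25 mm wide and 16 mm high, loose; origin under its centre. Leave alone.
Not all that is in view belongs to the job. What is shaped like the lid but red is not meant.

How it is judged:
On the way, in this order (a step that is already met when the one before it is completed fails the run):
1. the lid has been taken off the seat and set aside (horizontal distance between lid_mid and seat above 0.08 m and height (world z) of lid_mid below 0.06 m), for 0.2 s.
2. all the baskets are stacked on the seat and locked (horizontal distance between each of basket_a_mid, basket_b_mid, basket_c_mid and seat below 0.008 m and angle between each of basket_a_mid, basket_b_mid, basket_c_mid's own z axis and vertical below 0.06 rad and angle between the x axis of each of basket_a_mid, basket_b_mid, basket_c_mid and the x axis of seat, either way round below 0.2 rad and (z of basket_a_mid in the frame of seat between 0.022 and 0.028 m or z of basket_a_mid in the frame of seat between 0.067 and 0.073 m or z of basket_a_mid in the frame of seat between 0.112 and 0.118 m) and (z of basket_b_mid in the frame of seat between 0.022 and 0.028 m or z of basket_b_mid in the frame of seat between 0.067 and 0.073 m or z of basket_b_mid in the frame of seat between 0.112 and 0.118 m) and (z of basket_c_mid in the frame of seat between 0.022 and 0.028 m or z of basket_c_mid in the frame of seat between 0.067 and 0.073 m or z of basket_c_mid in the frame of seat between 0.112 and 0.118 m)), for 0.2 s.
3. the lid is locked on top of the baskets (horizontal distance between lid_mid and seat below 0.008 m and angle between lid_mid's own z axis and vertical below 0.06 rad and angle between the x axis of lid_mid and the x axis of seat, either way round below 0.2 rad and (z of lid_mid in the frame of seat between 0.105 and 0.111 m or z of lid_mid in the frame of seat between 0.15 and 0.156 m) and z of lid_mid in the frame of basket_a_mid above 0.03 m and z of lid_mid in the frame of basket_b_mid above 0.03 m and z of lid_mid in the frame of basket_c_mid above 0.03 m), for 0.2 s.
4. the timer is turned on (value of joint timer above 1.2 rad), for 0.2 s.
At the end, for the whole second after the job is handed in: All the baskets stand upright on the seat's axis (to 8 mm), one on another without gaps (heights to 3 mm), each with its x axis in line with the seat's (to 11 degrees, either way round), the lid likewise on top; the timer knob is past 1.2 rad; all at rest (all of step 2 and all of step 3 and value of joint timer above 1.2 rad and linear speed of each of basket_a, basket_b, basket_c, lid below 0.02 m/s); the robot touches nothing.
It fails at once if a basket is squeezed with more than 70 N (contact force between the fingers and basket_a above 70 N or contact force between the fingers and basket_b above 70 N or contact force between the fingers and basket_c above 70 N).
It fails at once if a basket or the lid is pressed on the machine with more than 40 N (contact force between any of basket_a, basket_b, basket_c, lid and machine above 40 N).
It fails at once if a bystander is pushed more than 6 cm (distance of any of matchbox, flux_brush, loupe from where it was at the start of the episode above 0.06 m).
Of basket_a, basket_b, basket_c only 2 to 3 are there at a start; the rules pass over those that are not, and their reading is None.
At some moment in a run one of basket_a, basket_b, basket_c may be knocked a few centimetres aside while the robot is not near it.
It also fails if it takes over 210 s, if anything falls off the work surface, if the arm or the gripper's body presses on something with over 40 N, if the wrist force passes 120 N, or if a joint passes its speed limit or range.

## Working session

There is one attempt and no reset: what is moved stays moved. The work goes in short steps, Python scripts to look and compute and a tool call to move; the robot and the scene stay as the last step left them, time stands still between calls to the robot, and variables do not carry over. Pictures are saved under pics/ and viewed, at most 14 in all, crops included, and the job is handed in when it is done.

Besides the shell and the picture viewer there is one more tool, called after ">>>" as a command line: name --argument value ..., lists and objects as JSON in quotes. drive_tool: Moves the arm, as the interface text tells. Its arguments: {"type":"object","properties":{"series":{"type":"array"}},"required":["series"]}

```bash
mkdir -p pics; ls; cat > h.py <<'E'
import numpy as np, cv2
from station import get_obs, capture, order, robot
from scipy.spatial.transform import Rotation as R
def cap(n,name):
    c=capture(n); cv2.imwrite(f'pics/{name}.png',c['frame']); np.savez(f'{name}.npz',**c); return c
def pts(c):
    z=c['z_map']; v,u=np.mgrid[0:480,0:640]
    P=np.stack([(u-c['cx'])/c['fx']*z,(v-c['cy'])/c['fy']*z,z],-1)
    M=cv2.Rodrigues(np.array(c['rvec'],float))[0]
    W=(P-np.array(c['tvec']).ravel())@M; W[z==0]=np.nan; return W
def proj(c,X):
    return cv2.projectPoints(np.array(X,float).reshape(-1,1,3),np.array(c['rvec'],float),np.array(c['tvec'],float),np.array([[c['fx'],0,c['cx']],[0,c['fy'],c['cy']],[0,0,1.]]),None)[0].reshape(-1,2)
E
python3 - <<'E'
from h import *
o=get_obs(); print(o)
for n in('top','side'): cap(n,n+'0')
E
```

```text
pics
{'time_s': 0.0, 'joint_positions': array([-1.34899353e+00,  4.23840387e-01,  1.63068847e+00,  1.52348295e-05,
        1.08858012e+00, -1.90210090e-02]), 'qd': array([-0.00130674, -0.00147441,  0.00074407,  0.00082422, -0.00218075,
       -0.00031407]), 'effort': array([-2.90119551e-04, -5.44622040e+01, -2.73667663e+01,  6.42406382e-02,
        2.26759032e-02, -1.40538077e-04]), 'tcp_pos': array([ 0.14901727, -0.60669042,  0.40390237]), 'ee_rot': array([ 9.92759381e-01,  1.20117592e-01, -7.00274381e-05, -7.54949432e-04]), 'force': array([ 0.13626162, -0.20616523,  0.06992507]), 'moment': array([-0.00594079, -0.00514329, -0.01809178]), 'grip_force': 0.0, 'grip_width': 0.08754122823171784}
```

View pics/top0.png

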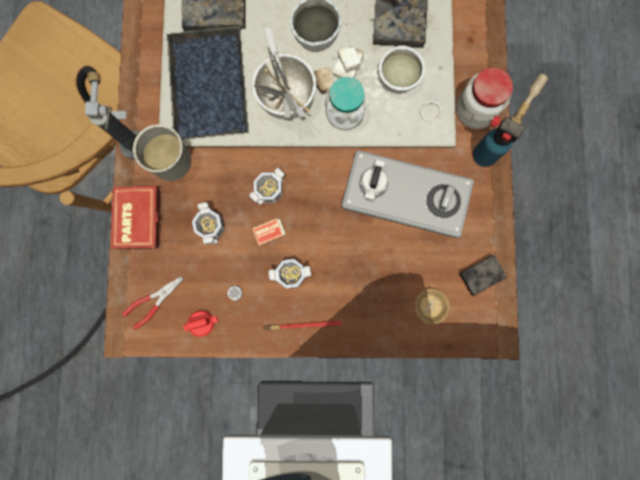

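View pics/side0.png

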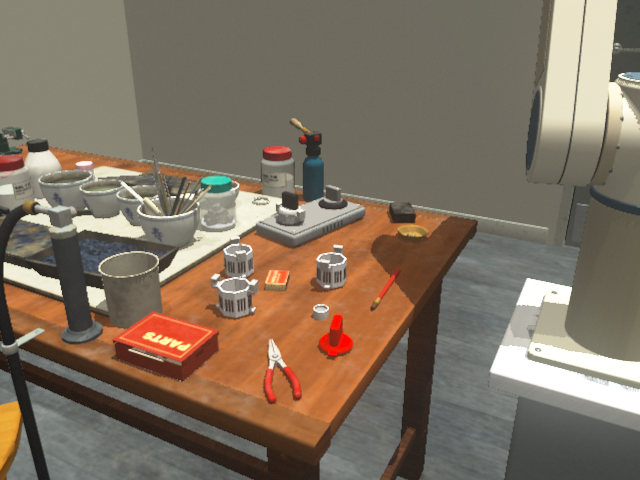

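The top picture shows three baskets at (267,187), (208,224) and (290,273). The black-handled lid is on the machine's seat at (374,181) and the grey timer knob is at (444,200).

Things that could be confused:
- **Lid:** the black bar at (374,181), the red decoy at (201,323), or the knob at (444,200). By the description it's (374,181).
- **Baskets:** the bowls at the top of the picture are not baskets.

Next I'll check this choice in one close crop.

```bash
python3 - <<'E'
from h import *
c=dict(np.load('top0.npz')); W=pts(c); f=c['frame']
a=cv2.resize(f[150:250,340:480],None,fx=5.6,fy=5.6,interpolation=cv2.INTER_CUBIC)
a=a[:, :784]
b=np.hstack([cv2.resize(f[v-25:v+25,u-25:u+25],(260,260),interpolation=cv2.INTER_CUBIC) for u,v in((267,187),(208,224),(290,273))])
a=cv2.resize(a,(780,330*0+ 557))[:340*1+217]
cv2.imwrite('pics/crop1.png',cv2.resize(np.vstack([cv2.resize(a,(780,557)),b]),(573,600)))
print(c['fx'],c['tvec'])
# machine top points: z 0.027..0.037 in region
m=(abs(W[...,2]-.032)<.006); m[:, :335]=0; m[:140]=0;m[245:]=0;m[:,480:]=0
r=cv2.minAreaRect(W[m][:,:2].astype(np.float32)*1000); print('machine',r,m.sum())
for u,v in((267,187),(208,224),(290,273)):
    w=W[v-28:v+28,u-28:u+28].reshape(-1,3); w=w[(w[:,2]>.02)&(w[:,2]<.08)]
    t=w[w[:,2]>.053]; print(u,v,'n',len(w),len(t),'ctr',np.round(w.mean(0),4), 'claws',np.round(t[:,:2],3).tolist()[:12], 'zmax',w[:,2].max())
E
```

```text
543.9303424056322 [-0.03042685  0.52405286  1.01542598]
machine ((650.8251342773438, -204.56399536132812), (240.65631103515625, 188.41123962402344), 76.20745849609375) 5382
267 187 n 472 95 ctr [0.6272 0.0785 0.0437] claws [[0.658, 0.058], [0.658, 0.056], [0.656, 0.06], [0.656, 0.058], [0.656, 0.056], [0.657, 0.055], [0.653, 0.062], [0.654, 0.06], [0.654, 0.058], [0.654, 0.056], [0.653, 0.054], [0.655, 0.053]] zmax 0.06365755594035102
208 224 n 475 103 ctr [0.5535 0.1939 0.0441] claws [[0.592, 0.195], [0.592, 0.193], [0.589, 0.204], [0.588, 0.201], [0.589, 0.2], [0.589, 0.198], [0.588, 0.195], [0.589, 0.194], [0.589, 0.192], [0.59, 0.192], [0.587, 0.208], [0.586, 0.205]] zmax 0.06434767597522748
290 273 n 366 99 ctr [0.4585 0.0334 0.0465] claws [[0.47, 0.001], [0.47, -0.001], [0.47, -0.003], [0.468, 0.004], [0.468, 0.003], [0.468, 0.001], [0.468, -0.001], [0.468, -0.003], [0.466, 0.005], [0.466, 0.003], [0.466, 0.001], [0.466, -0.001]] zmax 0.06315442464624539
```

View pics/crop1.png

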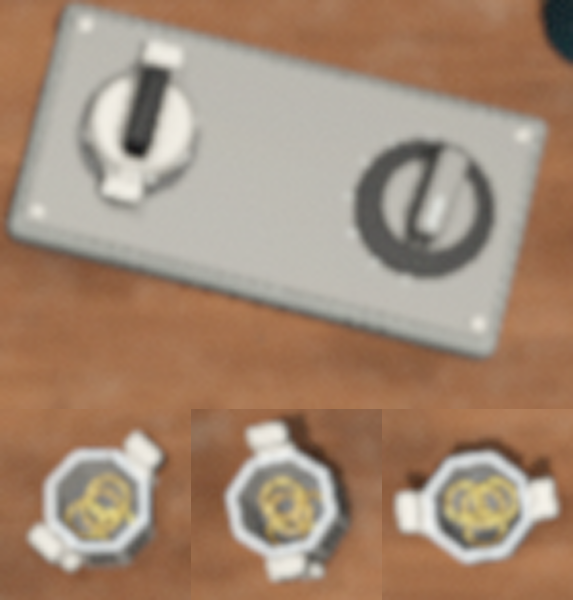

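The crop confirms the choice: the lid with the black bar is locked on the seat at (143,110) in the crop, and the grey knob is the timer. All three baskets are upright with their claws visible.

```bash
cat >> h.py <<'E'
from scipy.cluster.vq import kmeans2
def basket(c,u,v,zlo=.054,zhi=.07,r=28):
    W=pts(c); w=W[v-r:v+r,u-r:u+r].reshape(-1,3); t=w[(w[:,2]>zlo)&(w[:,2]<zhi)][:,:2]
    d=t-t.mean(0); _,_,V=np.linalg.svd(d,full_matrices=False); s=d@V[0]
    A=t[s>0].mean(0);B=t[s<=0].mean(0); a=np.degrees(np.arctan2(*(A-B)[::-1]))
    return np.round((A+B)/2,4), round(a%180,1), round(np.linalg.norm(A-B),4)
def mv(tgt,frm=None):
    """tgt=(x,y,z,yawdeg) of TCP, tool down; prints tool-axis shift mm and az deg from frm (or measured)"""
    if frm is None:
        o=get_obs(); p=o['tcp_pos']; q=R.from_quat(o['ee_rot'])
    else:
        p=np.array(frm[:3]); q=R.from_euler('z',frm[3],degrees=True)*R.from_euler('x',180,degrees=True)
    g=R.from_euler('z',tgt[3],degrees=True)*R.from_euler('x',180,degrees=True)
    d=q.inv().apply(np.array(tgt[:3])-p)*1000; r=np.degrees((q.inv()*g).as_rotvec())
    print(tgt,'d',np.round(d,1),'a',np.round(r,1))
E
python3 - <<'E'
from h import *
c=dict(np.load('top0.npz')); W=pts(c)
for u,v in((267,187),(208,224),(290,273)): print(basket(c,u,v))
m=(abs(W[...,2]-.032)<.004); m[:, :340]=0; m[:148]=0;m[240:]=0;m[:,476:]=0
m=cv2.morphologyEx(m.astype(np.uint8),cv2.MORPH_OPEN,np.ones((3,3)))>0
P=W[m]; (cx,cy),s,a=cv2.minAreaRect(P[:,:2].astype(np.float32)); print('machine',cx,cy,s,a,np.median(P[:,2]))
k=a if s[0]>s[1] else a+90
yv=np.array([np.cos(np.radians(k)),np.sin(np.radians(k))]); yv*=np.sign(yv[1])
print('k',k,'seat',np.array([cx,cy])+.07*yv,'knob',np.array([cx,cy])-.07*yv)
for n,(u,v),lo,hi in(('bar lid',(374,181),.085,.11),('knob bar',(444,200),.068,.09),('claws',(374,181),.058,.071)):
    w=W[v-22:v+22,u-22:u+22].reshape(-1,3); t=w[(w[:,2]>lo)&(w[:,2]<hi)]
    print(n,len(t),cv2.minAreaRect(t[:,:2].astype(np.float32)*1000),t.mean(0))
E
```

```text
(array([0.6261, 0.0782]), np.float64(135.0), np.float64(0.0667))
(array([0.5521, 0.193 ]), np.float64(10.0), np.float64(0.0664))
(array([0.4577, 0.0326]), np.float64(96.0), np.float64(0.0666))
machine 0.6186966300010681 -0.19482579827308655 (0.22902923822402954, 0.10977838188409805) 75.65613555908203 0.031170235514539957
k 75.65613555908203 seat [ 0.63603849 -0.12700795] knob [ 0.60135477 -0.26264364]
bar lid 162 ((635.5543823242188, -127.17491149902344), (13.97372055053711, 39.38166046142578), 76.17335510253906) [ 0.63488174 -0.1269935   0.09385588]
knob bar 170 ((600.6381225585938, -262.5945129394531), (14.249478340148926, 42.42318344116211), 69.59368133544922) [ 0.59999908 -0.26189678  0.07433378]
claws 446 ((635.9620361328125, -126.97802734375), (48.5843391418457, 73.23027038574219), 45.48857116699219) [ 0.63359295 -0.12598777  0.06193352]
```

```bash
python3 - <<'E'
from h import *
mv((.6355,-.127,.36,-14))
E
```

```text
(0.6355, -0.127, 0.36, -14) d [ 586.8 -349.8   44.5] a [-0.1  0.  27.8]
```

>>> drive_tool --series '[{"dx":390,"dy":-232},{"dx":390,"dy":-232},{"dx":390,"dy":-232},{"dx":390,"dy":-232},{"dx":390,"dy":-232},{"dx":390,"dy":-232},{"dx":390,"dy":-232},{"dx":390,"dy":-232},{"dx":390,"dy":-232},{"dx":390,"dy":-232},{"dx":390,"dy":-232},{"dx":390,"dy":-232}]'

```text
validation failed for argument at $.se...
```

>>> drive_tool --series '[{"dx":197,"dy":-118,"dz":44,"az":28},{"dx":197,"dy":-118,"dz":44,"az":28},{"dx":197,"dy":-118,"dz":44,"az":28},{"dx":197,"dy":-118,"dz":44,"az":28},{"dx":197,"dy":-118,"dz":44,"az":28},{"dx":197,"dy":-118,"dz":44,"az":28},{"dx":197,"dy":-118,"dz":44,"az":28},{"dx":197,"dy":-118,"dz":44,"az":28},{"dx":197,"dy":-118,"dz":44,"az":28},{"dx":197,"dy":-118,"dz":44,"az":28},{"dx":197,"dy":-118,"dz":44,"az":28}]'

```text
validation failed for argument at $.se...
```

```bash
python3 - <<'E'
from h import *
mv((.6355,-.127,.251,-14))
c=cap('wrist','w0'); 
W=pts(c)
t=W.reshape(-1,3); 
for lo,hi in((.088,.11),):
  s=t[(t[:,2]>lo)&(t[:,2]<hi)&(np.hypot(t[:,0]-.6355,t[:,1]+.127)<.04)]; print(len(s),cv2.minAreaRect(s[:,:2].astype(np.float32)*1000),s.mean(0))
o=get_obs();print(o['force'],c['tvec'],proj(c,[.6355,-.127,.096]))
E
```

```text
(0.6355, -0.127, 0.251, -14) d [ 586.8 -349.7  153.5] a [-0.1  0.  27.8]
0 ((0.0, 0.0), (0.0, 0.0), 0.0) [nan nan nan]
[-0.2988081  -0.28966065  0.43636385] [-0.62341785 -0.03632002  0.39289136] [[ -862.96320209 -1676.13208546]]<stdin>:7: RuntimeWarning: Mean of empty slice.
  ret = um.true_divide(
```

>>> drive_tool --series '[{"ax":0,"ay":0,"az":0,"dx":390,"dy":-232,"dz":0,"grip":87},{"ax":0,"ay":0,"az":0,"dx":390,"dy":-232,"dz":0,"grip":87},{"ax":0,"ay":0,"az":0,"dx":390,"dy":-232,"dz":0,"grip":87},{"ax":0,"ay":0,"az":0,"dx":390,"dy":-232,"dz":0,"grip":87},{"ax":0,"ay":0,"az":0,"dx":390,"dy":-232,"dz":0,"grip":87},{"ax":0,"ay":0,"az":0,"dx":390,"dy":-232,"dz":0,"grip":87},{"ax":0,"ay":0,"az":0,"dx":390,"dy":-232,"dz":0,"grip":87},{"ax":0,"ay":0,"az":0,"dx":390,"dy":-232,"dz":0,"grip":87},{"ax":0,"ay":0,"az":0,"dx":390,"dy":-232,"dz":0,"grip":87},{"ax":0,"ay":0,"az":0,"dx":390,"dy":-232,"dz":0,"grip":87},{"ax":0,"ay":0,"az":0,"dx":390,"dy":-232,"dz":0,"grip":87},{"ax":0,"ay":0,"az":0,"dx":390,"dy":-232,"dz":0,"grip":87}]'

```text
time_s: 1.15
tcp_pos: [0.476, -0.2847, 0.4047]
ee_rot: [0.992, 0.122, 0.001, -0.0]
force: [0.2, 0.5, -0.7]
grip_width: 0.0869
grip_force: 0.0
```

Full rows are needed. I'll continue with the remaining move.

>>> drive_tool --series '[{"ax":0,"ay":0,"az":28,"dx":197,"dy":-118,"dz":44,"grip":87},{"ax":0,"ay":0,"az":28,"dx":197,"dy":-118,"dz":44,"grip":87},{"ax":0,"ay":0,"az":28,"dx":197,"dy":-118,"dz":44,"grip":87},{"ax":0,"ay":0,"az":28,"dx":197,"dy":-118,"dz":44,"grip":87},{"ax":0,"ay":0,"az":28,"dx":197,"dy":-118,"dz":44,"grip":87},{"ax":0,"ay":0,"az":28,"dx":197,"dy":-118,"dz":44,"grip":87},{"ax":0,"ay":0,"az":28,"dx":197,"dy":-118,"dz":44,"grip":87},{"ax":0,"ay":0,"az":28,"dx":197,"dy":-118,"dz":44,"grip":87},{"ax":0,"ay":0,"az":28,"dx":197,"dy":-118,"dz":44,"grip":87}]'

```text
time_s: 1.9
tcp_pos: [0.6351, -0.1275, 0.3603]
ee_rot: [0.992, -0.123, -0.001, 0.0]
force: [-0.5, -0.6, -0.2]
grip_width: 0.0873
grip_force: 0.0
```

```bash
python3 - <<'E'
from h import *
mv((.6355,-.127,.251,-14))
c=cap('wrist','w0'); 
t=pts(c).reshape(-1,3); 
s=t[(t[:,2]>.088)&(t[:,2]<.11)&(np.hypot(t[:,0]-.6355,t[:,1]+.127)<.04)]; print(len(s))
if len(s): print(cv2.minAreaRect(s[:,:2].astype(np.float32)*1000),s.mean(0))
print(proj(c,[.6355,-.127,.096]))
E
```

```text
(0.6355, -0.127, 0.251, -14) d [  0.4  -0.6 109.3] a [ 0.   0.1 -0.2]
1324
((639.0206909179688, -126.76830291748047), (13.432877540588379, 39.04060745239258), 75.36997985839844) [ 0.64009869 -0.12692791  0.09559455]
[[317.41525339 248.59520676]]
```

View pics/w0.png

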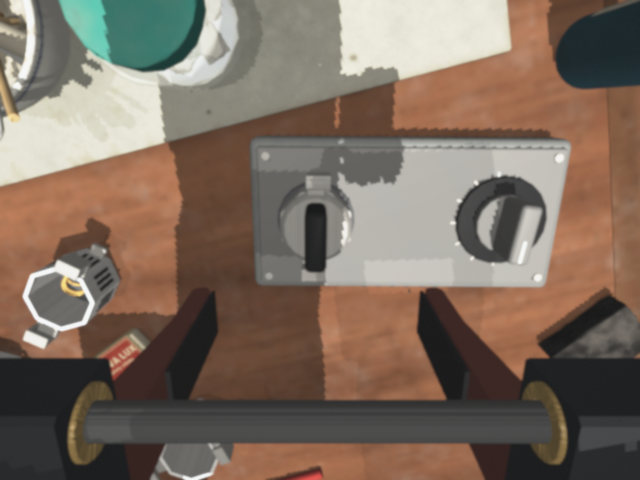

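The wrist view shows the lid bar at (316,237) and the knob at (512,230). The top and wrist estimates differ by about 3.5 mm in x, so I'll calibrate out the hand-eye bias with a second view, turned 90°.

>>> drive_tool --series '[{"ax":0,"ay":0,"az":-80,"dx":0,"dy":0,"dz":0,"grip":87},{"ax":0,"ay":0,"az":-80,"dx":0,"dy":0,"dz":0,"grip":87},{"ax":0,"ay":0,"az":-80,"dx":0,"dy":0,"dz":0,"grip":87},{"ax":0,"ay":0,"az":-80,"dx":0,"dy":0,"dz":0,"grip":87},{"ax":0,"ay":0,"az":-80,"dx":0,"dy":0,"dz":0,"grip":87},{"ax":0,"ay":0,"az":-80,"dx":0,"dy":0,"dz":0,"grip":87},{"ax":0,"ay":0,"az":-80,"dx":0,"dy":0,"dz":0,"grip":87},{"ax":0,"ay":0,"az":-80,"dx":0,"dy":0,"dz":0,"grip":87},{"ax":0,"ay":0,"az":-80,"dx":0,"dy":0,"dz":0,"grip":87},{"ax":0,"ay":0,"az":-80,"dx":0,"dy":0,"dz":0,"grip":87},{"ax":0,"ay":0,"az":-80,"dx":0,"dy":0,"dz":0,"grip":87},{"ax":0,"ay":0,"az":-80,"dx":0,"dy":0,"dz":0,"grip":87}]'

```text
time_s: 2.95
tcp_pos: [0.6347, -0.1287, 0.3613]
ee_rot: [0.839, 0.544, 0.0, 0.0]
force: [-0.3, 0.1, -0.5]
grip_width: 0.087
grip_force: 0.0
```

```bash
cat > cal.py <<'E'
from h import *
def feats(c):
    t=pts(c).reshape(-1,3); out=[]
    for lo,hi,x,y in((.088,.11,.637,-.127),(.07,.085,.602,-.262)):
        s=t[(t[:,2]>lo)&(t[:,2]<hi)&(np.hypot(t[:,0]-x,t[:,1]-y)<.045)]
        r=cv2.minAreaRect(s[:,:2].astype(np.float32)*1000); out.append((np.array(r[0]),r[2],s[:,2].mean())); print(r,s[:,2].mean())
    return out
E
python3 - <<'E'
from cal import *
o=get_obs(); mv((.6355,-.127,.251,-14)); y=R.from_quat(o['ee_rot']).as_matrix()[:2,0]; y2=np.degrees(np.arctan2(y[1],y[0])); print(o['tcp_pos'],y2)
a=feats(dict(np.load('w0.npz'))); b=feats(cap('wrist','w1'))
def F(d): d=np.radians(d); return np.array([[np.cos(d),np.sin(d)],[np.sin(d),-np.cos(d)]])
F1,F2=F(-14.0),F(y2)
for i in(0,1):
    bias=np.linalg.solve(F1-F2,a[i][0]-b[i][0]); print('bias tool',bias,'true',a[i][0]-F1@bias)
E
```

```text
(0.6355, -0.127, 0.251, -14) d [  1.8  -0.  110.3] a [ 0. -0. 80.]
[ 0.63472326 -0.12865339  0.36126049] 65.95352773512387
((639.0206909179688, -126.76830291748047), (13.432877540588379, 39.04060745239258), 75.36997985839844) 0.09559454832739207
((603.460693359375, -261.14019775390625), (14.180862426757812, 42.05554962158203), 69.2775650024414) 0.07549794523926912
((638.7899169921875, -126.08650970458984), (14.508726119995117, 40.098445892333984), 75.71612548828125) 0.09520276166486573
((606.3004150390625, -255.91897583007812), (3.4522705078125, 40.90796661376953), 67.1115493774414) 0.07281025507161613
bias tool [0.55565683 0.07095251] true [ 638.49870444 -126.56503245]
bias tool [2.68485468 3.76648511] true [ 601.76678556 -256.83606822]
```

```bash
python3 - <<'E'
from h import *
mv((.6385,-.1265,.33,-14.4)); print(get_obs()['joint_positions'])
E
```

```text
(0.6385, -0.1265, 0.33, -14.4) d [ 3.3  2.5 31.2] a [ 0.  -0.  80.1]
[-2.17979276e-01  5.04407004e-01  1.60837753e+00 -1.60286192e-04
  1.02848334e+00  2.05777215e-01]
```

>>> drive_tool --series '[{"ax":0,"ay":0,"az":80,"dx":3.3,"dy":2.5,"dz":31,"grip":70},{"ax":0,"ay":0,"az":80,"dx":3.3,"dy":2.5,"dz":31,"grip":70},{"ax":0,"ay":0,"az":80,"dx":3.3,"dy":2.5,"dz":31,"grip":70},{"ax":0,"ay":0,"az":80,"dx":3.3,"dy":2.5,"dz":31,"grip":70},{"ax":0,"ay":0,"az":80,"dx":3.3,"dy":2.5,"dz":31,"grip":70},{"ax":0,"ay":0,"az":80,"dx":3.3,"dy":2.5,"dz":31,"grip":70},{"ax":0,"ay":0,"az":80,"dx":3.3,"dy":2.5,"dz":31,"grip":70},{"ax":0,"ay":0,"az":80,"dx":3.3,"dy":2.5,"dz":31,"grip":70},{"ax":0,"ay":0,"az":80,"dx":3.3,"dy":2.5,"dz":31,"grip":70},{"ax":0,"ay":0,"az":80,"dx":3.3,"dy":2.5,"dz":31,"grip":70},{"ax":0,"ay":0,"az":80,"dx":3.3,"dy":2.5,"dz":31,"grip":70},{"ax":0,"ay":0,"az":80,"dx":3.3,"dy":2.5,"dz":31,"grip":70}]'

```text
time_s: 4.0
tcp_pos: [0.6389, -0.1259, 0.33]
ee_rot: [0.992, -0.128, 0.0, 0.0]
force: [0.2, -0.5, 0.1]
grip_width: 0.0697
grip_force: 0.0
```

```bash
python3 - <<'E'
from h import *
mv((.6385,-.1265,.252,-14.4))
E
```

```text
(0.6385, -0.1265, 0.252, -14.4) d [-0.2  0.7 78. ] a [ 0.  -0.  -0.3]
```

>>> drive_tool --series '[{"ax":0,"ay":0,"az":0,"dx":0,"dy":0.5,"dz":40,"grip":50},{"ax":0,"ay":0,"az":0,"dx":0,"dy":0.5,"dz":65,"grip":50},{"ax":0,"ay":0,"az":0,"dx":0,"dy":0.5,"dz":78,"grip":50},{"ax":0,"ay":0,"az":0,"dx":0,"dy":0.5,"dz":78,"grip":40},{"ax":0,"ay":0,"az":0,"dx":0,"dy":0.5,"dz":78,"grip":25},{"ax":0,"ay":0,"az":0,"dx":0,"dy":0.5,"dz":78,"grip":18},{"ax":0,"ay":0,"az":0,"dx":0,"dy":0.5,"dz":78,"grip":5},{"ax":0,"ay":0,"az":0,"dx":0,"dy":0.5,"dz":78,"grip":5},{"ax":0,"ay":0,"az":0,"dx":0,"dy":0.5,"dz":78,"grip":5},{"ax":0,"ay":0,"az":0,"dx":0,"dy":0.5,"dz":78,"grip":5},{"ax":0,"ay":0,"az":0,"dx":0,"dy":0.5,"dz":78,"grip":5},{"ax":0,"ay":0,"az":0,"dx":0,"dy":0.5,"dz":78,"grip":5}]'

```text
time_s: 5.0
tcp_pos: [0.6396, -0.1259, 0.2529]
ee_rot: [0.992, -0.124, 0.001, 0.0]
force: [-1.4, -1.6, 6.7]
grip_width: 0.0137
grip_force: 30.0
```

>>> drive_tool --series '[{"ax":0,"ay":0,"az":-5,"dx":0,"dy":0,"dz":0,"grip":5},{"ax":0,"ay":0,"az":-10,"dx":0,"dy":0,"dz":0,"grip":5},{"ax":0,"ay":0,"az":-15,"dx":0,"dy":0,"dz":0,"grip":5},{"ax":0,"ay":0,"az":-20,"dx":0,"dy":0,"dz":0,"grip":5},{"ax":0,"ay":0,"az":-25,"dx":0,"dy":0,"dz":0,"grip":5},{"ax":0,"ay":0,"az":-30,"dx":0,"dy":0,"dz":0,"grip":5}]'

```text
time_s: 5.5
tcp_pos: [0.6399, -0.1255, 0.2529]
ee_rot: [0.99, 0.139, 0.001, 0.0]
force: [0.8, 1.1, 6.5]
grip_width: 0.0138
grip_force: 30.0
```

>>> drive_tool --series '[{"ax":0,"ay":0,"az":-6,"dx":0,"dy":0,"dz":0,"grip":5},{"ax":0,"ay":0,"az":-12,"dx":0,"dy":0,"dz":0,"grip":5},{"ax":0,"ay":0,"az":-18,"dx":0,"dy":0,"dz":0,"grip":5},{"ax":0,"ay":0,"az":-24,"dx":0,"dy":0,"dz":0,"grip":5},{"ax":0,"ay":0,"az":-30,"dx":0,"dy":0,"dz":0,"grip":5},{"ax":0,"ay":0,"az":-36,"dx":0,"dy":0,"dz":0,"grip":5},{"ax":0,"ay":0,"az":-42,"dx":0,"dy":0,"dz":0,"grip":5},{"ax":0,"ay":0,"az":-48,"dx":0,"dy":0,"dz":0,"grip":5},{"ax":0,"ay":0,"az":-54,"dx":0,"dy":0,"dz":0,"grip":5},{"ax":0,"ay":0,"az":-60,"dx":0,"dy":0,"dz":0,"grip":5},{"ax":0,"ay":0,"az":-60,"dx":0,"dy":0,"dz":0,"grip":5},{"ax":0,"ay":0,"az":-60,"dx":0,"dy":0,"dz":0,"grip":5}]'

```text
time_s: 6.5
tcp_pos: [0.6397, -0.1255, 0.2529]
ee_rot: [0.789, 0.614, 0.001, 0.001]
force: [-0.1, -0.1, 5.2]
grip_width: 0.0139
grip_force: 30.0
```

>>> drive_tool --series '[{"ax":0,"ay":0,"az":0,"dx":0,"dy":0,"dz":-5,"grip":5},{"ax":0,"ay":0,"az":0,"dx":0,"dy":0,"dz":-10,"grip":5},{"ax":0,"ay":0,"az":0,"dx":0,"dy":0,"dz":-20,"grip":5},{"ax":0,"ay":0,"az":0,"dx":0,"dy":0,"dz":-40,"grip":5},{"ax":0,"ay":0,"az":0,"dx":0,"dy":0,"dz":-60,"grip":5},{"ax":0,"ay":0,"az":0,"dx":0,"dy":0,"dz":-60,"grip":5},{"ax":0,"ay":0,"az":0,"dx":0,"dy":0,"dz":-60,"grip":5}]'

```text
time_s: 7.08
tcp_pos: [0.6395, -0.1256, 0.3132]
ee_rot: [0.789, 0.614, 0.001, 0.001]
force: [-0.9, 0.2, -1.4]
grip_width: 0.0139
grip_force: 30.0
```

```bash
python3 - <<'E'
from h import *
o=get_obs();print(o['tcp_pos'],R.from_quat(o['ee_rot']).as_euler('xyz',True),o['force'],o['grip_width'])
mv((.46,-.12,.30,76))
mv((.46,-.12,.203,76),(.46,-.12,.30,76))
E
```

```text
[ 0.63952332 -0.12562679  0.31315797] [ 1.79835125e+02 -8.45466264e-03  7.57956235e+01] [-0.89059338  0.17097862 -1.3898371 ] 0.013876371438656325
(0.46, -0.12, 0.3, 76) d [ -38.6 -175.5   12.6] a [ 0.2 -0.  -0.2]
(0.46, -0.12, 0.203, 76) d [ 0. -0. 97.] a [0. 0. 0.]
```

>>> drive_tool --series '[{"ax":0,"ay":0,"az":0,"dx":-38,"dy":-175,"dz":13,"grip":5},{"ax":0,"ay":0,"az":0,"dx":-38,"dy":-175,"dz":13,"grip":5},{"ax":0,"ay":0,"az":0,"dx":-38,"dy":-175,"dz":13,"grip":5},{"ax":0,"ay":0,"az":0,"dx":-38,"dy":-175,"dz":13,"grip":5},{"ax":0,"ay":0,"az":0,"dx":-38,"dy":-175,"dz":13,"grip":5},{"ax":0,"ay":0,"az":0,"dx":-38,"dy":-175,"dz":50,"grip":5},{"ax":0,"ay":0,"az":0,"dx":-38,"dy":-175,"dz":85,"grip":5},{"ax":0,"ay":0,"az":0,"dx":-38,"dy":-175,"dz":105,"grip":5},{"ax":0,"ay":0,"az":0,"dx":-38,"dy":-175,"dz":105,"grip":5},{"ax":0,"ay":0,"az":0,"dx":-38,"dy":-175,"dz":105,"grip":5}]'

```text
time_s: 7.92
tcp_pos: [0.4595, -0.1193, 0.2055]
ee_rot: [0.789, 0.614, -0.001, -0.002]
force: [-0.2, 0.0, -1.4]
grip_width: 0.0139
grip_force: 30.0
```

```bash
python3 - <<'E'
from h import *
o=get_obs();print(o['tcp_pos'],R.from_quat(o['ee_rot']).as_euler('xyz',True),o['force'])
mv((.46,-.12,.2035,76))
E
```

```text
[ 0.45953118 -0.11927918  0.20549815] [-1.79777625e+02 -8.71201915e-03  7.57921255e+01] [-0.16835799  0.00280991 -1.35524809]
(0.46, -0.12, 0.2035, 76) d [-0.6  0.6  2. ] a [-0.2 -0.  -0.2]
```

>>> drive_tool --series '[{"ax":0,"ay":0,"az":0,"dx":0,"dy":0,"dz":2,"grip":5},{"ax":0,"ay":0,"az":0,"dx":0,"dy":0,"dz":2,"grip":5},{"ax":0,"ay":0,"az":0,"dx":0,"dy":0,"dz":2,"grip":40},{"ax":0,"ay":0,"az":0,"dx":0,"dy":0,"dz":2,"grip":60},{"ax":0,"ay":0,"az":0,"dx":0,"dy":0,"dz":2,"grip":60},{"ax":0,"ay":0,"az":0,"dx":0,"dy":0,"dz":2,"grip":60},{"ax":0,"ay":0,"az":0,"dx":0,"dy":0,"dz":-35,"grip":60},{"ax":0,"ay":0,"az":0,"dx":0,"dy":0,"dz":-75,"grip":85},{"ax":0,"ay":0,"az":0,"dx":0,"dy":0,"dz":-115,"grip":85},{"ax":0,"ay":0,"az":0,"dx":0,"dy":0,"dz":-135,"grip":85},{"ax":0,"ay":0,"az":0,"dx":0,"dy":0,"dz":-135,"grip":85}]'

```text
time_s: 8.83
tcp_pos: [0.4616, -0.1198, 0.3463]
ee_rot: [0.789, 0.614, 0.003, 0.004]
force: [1.4, 0.7, -1.0]
grip_width: 0.0704
grip_force: 0.0
```

```bash
python3 - <<'E'
from h import *
mv((.4605,.0335,.34,96))
t=pts(cap('wrist','w2')).reshape(-1,3)
s=t[(t[:,2]>.04)&(t[:,2]<.055)&(np.hypot(t[:,0]-.46,t[:,1]+.12)<.05)]
print(cv2.minAreaRect(s[:,:2].astype(np.float32)*1000),s[:,2].mean())
c=cap('top','top1')
for u,v in((267,187),(208,224),(290,273)): print(basket(c,u,v))
E
```

```text
(0.4605, 0.0335, 0.34, 96) d [148.4 -38.7   5.9] a [  0.5   0.1 -20.2]
((460.5029296875, -119.66989135742188), (39.774314880371094, 13.631088256835938), 75.9586410522461) 0.0455755948864404
(array([0.6262, 0.0783]), np.float64(135.1), np.float64(0.0665))
(array([0.5518, 0.1933]), np.float64(10.2), np.float64(0.0663))
(array([0.4578, 0.0325]), np.float64(96.0), np.float64(0.0664))
```

>>> drive_tool --series '[{"ax":0,"ay":0,"az":-20,"dx":148,"dy":-39,"dz":6,"grip":85},{"ax":0,"ay":0,"az":-20,"dx":148,"dy":-39,"dz":6,"grip":85},{"ax":0,"ay":0,"az":-20,"dx":148,"dy":-39,"dz":6,"grip":85},{"ax":0,"ay":0,"az":-20,"dx":148,"dy":-39,"dz":6,"grip":85},{"ax":0,"ay":0,"az":-20,"dx":148,"dy":-39,"dz":6,"grip":85},{"ax":0,"ay":0,"az":-20,"dx":148,"dy":-39,"dz":6,"grip":85},{"ax":0,"ay":0,"az":-20,"dx":148,"dy":-39,"dz":6,"grip":85}]'

```text
time_s: 9.52
tcp_pos: [0.4583, 0.0334, 0.3344]
ee_rot: [0.67, 0.742, -0.001, -0.001]
force: [0.1, -0.1, -0.3]
grip_width: 0.0849
grip_force: 0.0
```

```bash
cat >> h.py <<'E'
def wb(name,x,y,zlo=.055,zhi=.068,r=.05):
    t=pts(cap('wrist',name)).reshape(-1,3)
    t=t[(t[:,2]>zlo)&(t[:,2]<zhi)&(np.hypot(t[:,0]-x,t[:,1]-y)<r)][:,:2]
    d=t-t.mean(0); _,_,V=np.linalg.svd(d,full_matrices=False); s=d@V[0]
    A=t[s>0];B=t[s<=0]
    A,B=[np.array(cv2.minAreaRect(q.astype(np.float32)*1000)[0]) for q in(A,B)]
    r=cv2.minAreaRect(t.astype(np.float32)*1000)
    print('claws ctr',np.round((A+B)/2,1),'ax',round(np.degrees(np.arctan2(*(A-B)[::-1]))%180,1),'dist',np.linalg.norm(A-B),'rect',np.round(r[0],1),np.round(r[1],1),len(t))
E
python3 - <<'E'
from h import *
wb('w3',.4605,.0335); mv((.4605,.0335,.22,96))
E
```

```text
claws ctr [460.7  33.8] ax 96.1 dist 66.43618534236238 rect [460.9  33.7] [16.8 76.9] 820
(0.4605, 0.0335, 0.22, 96) d [  0.3   2.3 114.7] a [-0.1  0.  -0.2]
```

View pics/w3.png

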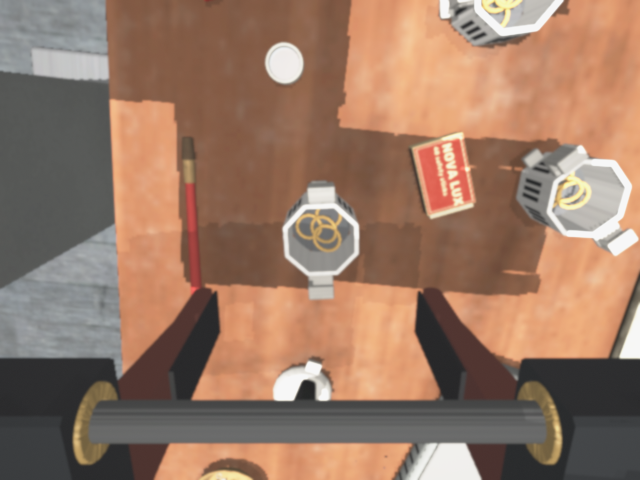

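>>> drive_tool --series '[{"ax":0,"ay":0,"az":0,"dx":0,"dy":2.3,"dz":40,"grip":85},{"ax":0,"ay":0,"az":0,"dx":0,"dy":2.3,"dz":80,"grip":85},{"ax":0,"ay":0,"az":0,"dx":0,"dy":2.3,"dz":115,"grip":85},{"ax":0,"ay":0,"az":0,"dx":0,"dy":2.3,"dz":131,"grip":75},{"ax":0,"ay":0,"az":0,"dx":0,"dy":2.3,"dz":131,"grip":65},{"ax":0,"ay":0,"az":0,"dx":0,"dy":2.3,"dz":131,"grip":58},{"ax":0,"ay":0,"az":0,"dx":0,"dy":2.3,"dz":131,"grip":54},{"ax":0,"ay":0,"az":0,"dx":0,"dy":2.3,"dz":131,"grip":51},{"ax":0,"ay":0,"az":0,"dx":0,"dy":2.3,"dz":131,"grip":49}]'

```text
time_s: 10.32
tcp_pos: [0.4615, 0.0336, 0.206]
ee_rot: [0.671, 0.742, 0.001, 0.001]
force: [-0.3, -0.1, 0.5]
grip_width: 0.0505
grip_force: 10.3
```

>>> drive_tool --series '[{"ax":0,"ay":0,"az":0,"dx":0,"dy":0,"dz":0,"grip":46},{"ax":0,"ay":0,"az":0,"dx":0,"dy":0,"dz":0,"grip":46},{"ax":0,"ay":0,"az":0,"dx":0,"dy":0,"dz":0,"grip":46}]'

```text
time_s: 10.57
tcp_pos: [0.4615, 0.0337, 0.206]
ee_rot: [0.67, 0.742, 0.001, 0.001]
force: [-1.4, -1.9, 7.8]
grip_width: 0.0498
grip_force: 29.9
```

```bash
python3 - <<'E'
from h import *
mv((.6391,-.126,.32,76))
E
```

```text
(0.6391, -0.126, 0.32, 76) d [-177.   160.8 -113.6] a [ 0.1 -0.  19.8]
```

>>> drive_tool --series '[{"ax":0,"ay":0,"az":0,"dx":0,"dy":0,"dz":-20,"grip":46},{"ax":0,"ay":0,"az":0,"dx":0,"dy":0,"dz":-55,"grip":46},{"ax":0,"ay":0,"az":0,"dx":0,"dy":0,"dz":-90,"grip":46},{"ax":0,"ay":0,"az":0,"dx":0,"dy":0,"dz":-114,"grip":46},{"ax":0,"ay":0,"az":0,"dx":0,"dy":0,"dz":-114,"grip":46}]'

```text
time_s: 10.98
tcp_pos: [0.4625, 0.034, 0.3235]
ee_rot: [0.67, 0.742, 0.003, 0.003]
force: [1.7, 0.4, -1.7]
grip_width: 0.0499
grip_force: 29.9
```

>>> drive_tool --series '[{"ax":0,"ay":0,"az":20,"dx":-177,"dy":161,"dz":0,"grip":46},{"ax":0,"ay":0,"az":20,"dx":-177,"dy":161,"dz":0,"grip":46},{"ax":0,"ay":0,"az":20,"dx":-177,"dy":161,"dz":0,"grip":46},{"ax":0,"ay":0,"az":20,"dx":-177,"dy":161,"dz":0,"grip":46},{"ax":0,"ay":0,"az":20,"dx":-177,"dy":161,"dz":0,"grip":46},{"ax":0,"ay":0,"az":20,"dx":-177,"dy":161,"dz":0,"grip":46},{"ax":0,"ay":0,"az":20,"dx":-177,"dy":161,"dz":0,"grip":46},{"ax":0,"ay":0,"az":20,"dx":-177,"dy":161,"dz":0,"grip":46},{"ax":0,"ay":0,"az":20,"dx":-177,"dy":161,"dz":0,"grip":46},{"ax":0,"ay":0,"az":20,"dx":-177,"dy":161,"dz":0,"grip":46}]'

```text
time_s: 11.82
tcp_pos: [0.6379, -0.125, 0.3179]
ee_rot: [0.789, 0.615, -0.001, -0.001]
force: [0.4, -0.1, -2.0]
grip_width: 0.0501
grip_force: 29.9
```

```bash
python3 - <<'E'
from h import *
o=get_obs();print(o['tcp_pos'],R.from_quat(o['ee_rot']).as_euler('xyz',True),o['force'])
mv((.6391,-.126,.256,76))
c=cap('wrist','w4'); W=pts(c); t=W.reshape(-1,3)
# held basket claws & seat claws
for n,lo,hi in(('held claws',.167,.19),('seat claws',.06,.07)):
    s=t[(t[:,2]>lo)&(t[:,2]<hi)&(np.hypot(t[:,0]-.639,t[:,1]+.126)<.045)]
    print(n,len(s)); 
    if len(s): print(cv2.minAreaRect(s[:,:2].astype(np.float32)*1000))
E
```

```text
[ 0.63785079 -0.12502565  0.31787697] [-1.79867769e+02 -2.27866187e-03  7.58398344e+01] [ 0.35764926 -0.11909664 -2.02531012]
(0.6391, -0.126, 0.256, 76) d [-0.6  1.6 61.9] a [-0.1 -0.  -0.2]
held claws 5839
((639.9107666015625, -123.96582794189453), (66.94627380371094, 66.92333984375), 26.881671905517578)
seat claws 919
((638.9636840820312, -125.95677947998047), (17.283634185791016, 76.41759490966797), 73.202392578125)
```

View pics/w4.png

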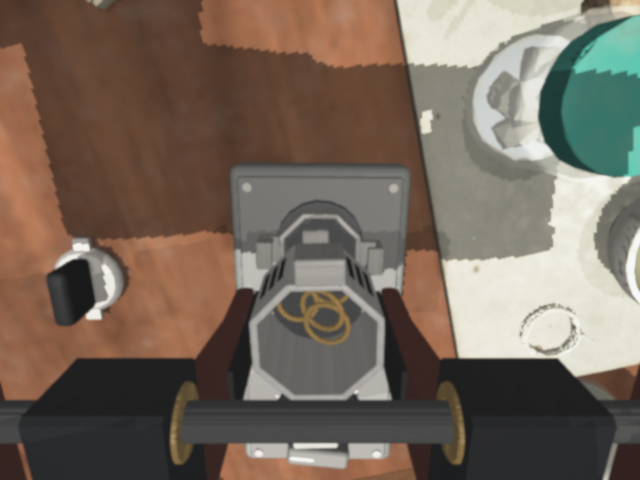

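The wrist view shows the basket held at (320,340) above the empty seat rim at (318,240). The seat claws read (0.639, −0.126).

>>> drive_tool --series '[{"ax":0,"ay":0,"az":0,"dx":-0.5,"dy":1.3,"dz":25,"grip":46},{"ax":0,"ay":0,"az":0,"dx":-0.5,"dy":1.3,"dz":45,"grip":46},{"ax":0,"ay":0,"az":0,"dx":-0.5,"dy":1.3,"dz":50,"grip":46},{"ax":0,"ay":0,"az":0,"dx":-0.5,"dy":1.3,"dz":53,"grip":46},{"ax":0,"ay":0,"az":0,"dx":-0.5,"dy":1.3,"dz":55,"grip":46},{"ax":0,"ay":0,"az":0,"dx":-0.5,"dy":1.3,"dz":55,"grip":46},{"ax":0,"ay":0,"az":0,"dx":-0.5,"dy":1.3,"dz":55,"grip":46}]'

```text
time_s: 12.45
tcp_pos: [0.6405, -0.1267, 0.2647]
ee_rot: [0.789, 0.614, 0.001, 0.001]
force: [0.3, -0.2, -1.3]
grip_width: 0.0499
grip_force: 29.9
```

>>> drive_tool --series '[{"ax":0,"ay":0,"az":0,"dx":0.2,"dy":-1.2,"dz":1,"grip":46},{"ax":0,"ay":0,"az":0,"dx":0.2,"dy":-1.2,"dz":2.5,"grip":46},{"ax":0,"ay":0,"az":0,"dx":0.2,"dy":-1.2,"dz":4,"grip":46},{"ax":0,"ay":0,"az":0,"dx":0.2,"dy":-1.2,"dz":5,"grip":46},{"ax":0,"ay":0,"az":0,"dx":0.2,"dy":-1.2,"dz":5.5,"grip":46},{"ax":0,"ay":0,"az":0,"dx":0.2,"dy":-1.2,"dz":5.5,"grip":46}]'

```text
time_s: 12.95
tcp_pos: [0.639, -0.1264, 0.258]
ee_rot: [0.789, 0.614, -0.0, -0.0]
force: [-0.1, 0.3, -2.3]
grip_width: 0.05
grip_force: 29.9
```

>>> drive_tool --series '[{"ax":0,"ay":0,"az":0,"dx":0,"dy":0,"dz":0.7,"grip":46},{"ax":0,"ay":0,"az":0,"dx":0,"dy":0,"dz":1.3,"grip":46},{"ax":0,"ay":0,"az":0,"dx":0,"dy":0,"dz":1.8,"grip":46},{"ax":0,"ay":0,"az":0,"dx":0,"dy":0,"dz":1.8,"grip":46}]'

```text
time_s: 13.28
tcp_pos: [0.6391, -0.1263, 0.2562]
ee_rot: [0.789, 0.614, -0.0, -0.0]
force: [0.8, 0.2, -2.4]
grip_width: 0.0501
grip_force: 29.9
```

>>> drive_tool --series '[{"ax":0,"ay":0,"az":0,"dx":0,"dy":0,"dz":0.5,"grip":46},{"ax":0,"ay":0,"az":6,"dx":0,"dy":0,"dz":0.5,"grip":46},{"ax":0,"ay":0,"az":12,"dx":0,"dy":0,"dz":0.5,"grip":46},{"ax":0,"ay":0,"az":18,"dx":0,"dy":0,"dz":0.5,"grip":46},{"ax":0,"ay":0,"az":24,"dx":0,"dy":0,"dz":0.5,"grip":46},{"ax":0,"ay":0,"az":30,"dx":0,"dy":0,"dz":0.5,"grip":46},{"ax":0,"ay":0,"az":36,"dx":0,"dy":0,"dz":0.5,"grip":46},{"ax":0,"ay":0,"az":42,"dx":0,"dy":0,"dz":0.5,"grip":46},{"ax":0,"ay":0,"az":48,"dx":0,"dy":0,"dz":0.5,"grip":46}]'

```text
time_s: 14.03
tcp_pos: [0.6393, -0.1264, 0.2561]
ee_rot: [0.971, 0.238, 0.0, 0.0]
force: [0.4, -0.4, -1.5]
grip_width: 0.0501
grip_force: 29.9
```

>>> drive_tool --series '[{"ax":0,"ay":0,"az":5,"dx":0,"dy":0,"dz":0,"grip":46},{"ax":0,"ay":0,"az":10,"dx":0,"dy":0,"dz":0,"grip":46},{"ax":0,"ay":0,"az":15,"dx":0,"dy":0,"dz":0,"grip":46},{"ax":0,"ay":0,"az":20,"dx":0,"dy":0,"dz":0,"grip":46},{"ax":0,"ay":0,"az":25,"dx":0,"dy":0,"dz":0,"grip":46},{"ax":0,"ay":0,"az":30,"dx":0,"dy":0,"dz":0,"grip":46},{"ax":0,"ay":0,"az":34,"dx":0,"dy":0,"dz":0,"grip":46},{"ax":0,"ay":0,"az":37,"dx":0,"dy":0,"dz":0,"grip":46},{"ax":0,"ay":0,"az":40,"dx":0,"dy":0,"dz":0,"grip":46},{"ax":0,"ay":0,"az":42,"dx":0,"dy":0,"dz":0,"grip":46},{"ax":0,"ay":0,"az":42,"dx":0,"dy":0,"dz":0,"grip":46}]'

```text
time_s: 14.95
tcp_pos: [0.6392, -0.1264, 0.2561]
ee_rot: [0.992, -0.124, 0.0, 0.0]
force: [-0.4, 0.4, -0.9]
grip_width: 0.0504
grip_force: 29.9
```

```bash
python3 - <<'E'
from h import *
o=get_obs();print(o['tcp_pos'],R.from_quat(o['ee_rot']).as_euler('xyz',True),o['force'],o['moment'])
E
```

```text
[ 0.63923393 -0.1263738   0.25608126] [ 1.79998188e+02 -3.19357864e-02 -1.42701264e+01] [-0.35940407  0.36664049 -0.93525353] [ 0.0317427   0.05006447 -0.00814998]
```

>>> drive_tool --series '[{"ax":0,"ay":0,"az":1,"dx":0,"dy":0,"dz":0,"grip":46},{"ax":0,"ay":0,"az":2,"dx":0,"dy":0,"dz":0,"grip":46},{"ax":0,"ay":0,"az":2,"dx":0,"dy":0,"dz":0,"grip":46}]'

```text
time_s: 15.2
tcp_pos: [0.6392, -0.1264, 0.2561]
ee_rot: [0.99, -0.141, 0.0, 0.0]
force: [0.9, -0.6, -0.5]
grip_width: 0.0497
grip_force: 29.9
```

```bash
python3 - <<'E'
from h import *
o=get_obs();print(o['tcp_pos'],R.from_quat(o['ee_rot']).as_euler('xyz',True),o['force'],o['moment'])
E
```

```text
[ 0.63923756 -0.1264476   0.25610485] [ 1.79991368e+02 -3.48602932e-02 -1.62404991e+01] [ 0.9132289  -0.63361204 -0.45411145] [-0.17416842  0.03314143  0.02285426]
```

>>> drive_tool --series '[{"ax":0,"ay":0,"az":0,"dx":0,"dy":0,"dz":0,"grip":60},{"ax":0,"ay":0,"az":0,"dx":0,"dy":0,"dz":0,"grip":75},{"ax":0,"ay":0,"az":0,"dx":0,"dy":0,"dz":0,"grip":75},{"ax":0,"ay":0,"az":0,"dx":0,"dy":0,"dz":0,"grip":75},{"ax":0,"ay":0,"az":0,"dx":0,"dy":0,"dz":-40,"grip":75},{"ax":0,"ay":0,"az":0,"dx":0,"dy":0,"dz":-80,"grip":85},{"ax":0,"ay":0,"az":0,"dx":0,"dy":0,"dz":-120,"grip":85},{"ax":0,"ay":0,"az":0,"dx":0,"dy":0,"dz":-145,"grip":85},{"ax":0,"ay":0,"az":0,"dx":0,"dy":0,"dz":-145,"grip":85},{"ax":0,"ay":0,"az":0,"dx":0,"dy":0,"dz":-145,"grip":85}]'

```text
time_s: 16.03
tcp_pos: [0.6393, -0.1263, 0.4028]
ee_rot: [0.99, -0.141, 0.002, 0.0]
force: [-0.0, -0.3, -1.0]
grip_width: 0.0848
grip_force: 0.0
```

```bash
python3 - <<'E'
from h import *
wb('w5',.639,-.1262,.103,.118)
t=pts(dict(np.load('w5.npz'))).reshape(-1,3); s=t[(t[:,2]>.107)&(np.hypot(t[:,0]-.639,t[:,1]+.1262)<.045)&(t[:,2]<.13)]; print(np.median(s[:,2]))
c=cap('top','top2')
for u,v in((267,187),(208,224)): print(basket(c,u,v))
mv((.6291,.0791,.38,135)); 
E
```

```text
claws ctr [ 639.  -125.5] ax 162.6 dist 66.18824923309572 rect [ 639.2 -125.6] [16.8 76.5] 741
0.1107733756691914
(array([0.626 , 0.0781]), np.float64(134.9), np.float64(0.0667))
(array([0.5522, 0.1931]), np.float64(10.3), np.float64(0.0665))
(0.6291, 0.0791, 0.38, 135) d [ -66.3 -194.5   19.8] a [-1.000e-01  0.000e+00 -1.512e+02]
```

>>> drive_tool --series '[{"ax":0,"ay":0,"az":-75,"dx":-66,"dy":-194,"dz":20,"grip":85},{"ax":0,"ay":0,"az":-75,"dx":-66,"dy":-194,"dz":20,"grip":85},{"ax":0,"ay":0,"az":-75,"dx":-66,"dy":-194,"dz":20,"grip":85},{"ax":0,"ay":0,"az":-75,"dx":-66,"dy":-194,"dz":20,"grip":85},{"ax":0,"ay":0,"az":-75,"dx":-66,"dy":-194,"dz":20,"grip":85},{"ax":0,"ay":0,"az":-75,"dx":-66,"dy":-194,"dz":20,"grip":85},{"ax":0,"ay":0,"az":-75,"dx":-66,"dy":-194,"dz":20,"grip":85},{"ax":0,"ay":0,"az":-75,"dx":-66,"dy":-194,"dz":20,"grip":85},{"ax":0,"ay":0,"az":-75,"dx":-66,"dy":-194,"dz":20,"grip":85},{"ax":0,"ay":0,"az":-75,"dx":-66,"dy":-194,"dz":20,"grip":85},{"ax":0,"ay":0,"az":-75,"dx":-66,"dy":-194,"dz":20,"grip":85},{"ax":0,"ay":0,"az":-75,"dx":-66,"dy":-194,"dz":20,"grip":85}]'

```text
time_s: 17.13
tcp_pos: [0.6293, 0.0784, 0.3786]
ee_rot: [0.871, 0.492, -0.002, -0.001]
force: [0.8, -0.5, 0.0]
grip_width: 0.0853
grip_force: 0.0
```

```bash
python3 - <<'E'
from h import *
mv((.6291,.0791,.34,135)); 
E
```

```text
(0.6291, 0.0791, 0.34, 135) d [ 0.6 -0.4 38.6] a [ -0.2  -0.  -76.1]
```

>>> drive_tool --series '[{"ax":0,"ay":0,"az":-76,"dx":0.5,"dy":0,"dz":39,"grip":85},{"ax":0,"ay":0,"az":-76,"dx":0.5,"dy":0,"dz":39,"grip":85},{"ax":0,"ay":0,"az":-76,"dx":0.5,"dy":0,"dz":39,"grip":85},{"ax":0,"ay":0,"az":-76,"dx":0.5,"dy":0,"dz":39,"grip":85},{"ax":0,"ay":0,"az":-76,"dx":0.5,"dy":0,"dz":39,"grip":85},{"ax":0,"ay":0,"az":-76,"dx":0.5,"dy":0,"dz":39,"grip":85},{"ax":0,"ay":0,"az":-76,"dx":0.5,"dy":0,"dz":39,"grip":85},{"ax":0,"ay":0,"az":-76,"dx":0.5,"dy":0,"dz":39,"grip":85},{"ax":0,"ay":0,"az":-76,"dx":0.5,"dy":0,"dz":39,"grip":85},{"ax":0,"ay":0,"az":-76,"dx":0.5,"dy":0,"dz":39,"grip":85},{"ax":0,"ay":0,"az":-76,"dx":0.5,"dy":0,"dz":39,"grip":85},{"ax":0,"ay":0,"az":-76,"dx":0.5,"dy":0,"dz":39,"grip":85}]'

```text
time_s: 18.13
tcp_pos: [0.6296, 0.0787, 0.3404]
ee_rot: [0.384, 0.923, -0.001, -0.001]
force: [0.1, 0.5, -1.5]
grip_width: 0.0849
grip_force: 0.0
```

```bash
python3 - <<'E'
from h import *
wb('w6',.6291,.0791); mv((.6291,.0791,.206,135))
print(get_obs()['time_s'])
E
```

```text
claws ctr [629.4  80. ] ax 134.7 dist 66.4021754656972 rect [629.3  80. ] [17.1 76.5] 789
(0.6291, 0.0791, 0.206, 135) d [5.000e-01 1.000e-01 1.345e+02] a [-0.1 -0.1 -0.4]
18.1833
```

>>> drive_tool --series '[{"ax":0,"ay":0,"az":0,"dx":0.8,"dy":0.4,"dz":40,"grip":85},{"ax":0,"ay":0,"az":0,"dx":0.8,"dy":0.4,"dz":80,"grip":85},{"ax":0,"ay":0,"az":0,"dx":0.8,"dy":0.4,"dz":115,"grip":85},{"ax":0,"ay":0,"az":0,"dx":0.8,"dy":0.4,"dz":135,"grip":75},{"ax":0,"ay":0,"az":0,"dx":0.8,"dy":0.4,"dz":135,"grip":65},{"ax":0,"ay":0,"az":0,"dx":0.8,"dy":0.4,"dz":135,"grip":58},{"ax":0,"ay":0,"az":0,"dx":0.8,"dy":0.4,"dz":135,"grip":54},{"ax":0,"ay":0,"az":0,"dx":0.8,"dy":0.4,"dz":135,"grip":51},{"ax":0,"ay":0,"az":0,"dx":0.8,"dy":0.4,"dz":135,"grip":49},{"ax":0,"ay":0,"az":0,"dx":0.8,"dy":0.4,"dz":135,"grip":46},{"ax":0,"ay":0,"az":0,"dx":0.8,"dy":0.4,"dz":135,"grip":46},{"ax":0,"ay":0,"az":0,"dx":0.8,"dy":0.4,"dz":135,"grip":46}]'

```text
time_s: 19.18
tcp_pos: [0.6305, 0.0797, 0.2087]
ee_rot: [0.384, 0.923, 0.001, 0.001]
force: [-1.4, 0.5, 6.5]
grip_width: 0.0499
grip_force: 29.9
```

>>> drive_tool --series '[{"ax":0,"ay":0,"az":0,"dx":0,"dy":0,"dz":-20,"grip":46},{"ax":0,"ay":0,"az":0,"dx":0,"dy":0,"dz":-55,"grip":46},{"ax":0,"ay":0,"az":0,"dx":0,"dy":0,"dz":-95,"grip":46},{"ax":0,"ay":0,"az":0,"dx":0,"dy":0,"dz":-135,"grip":46},{"ax":0,"ay":0,"az":0,"dx":0,"dy":0,"dz":-154,"grip":46},{"ax":0,"ay":0,"az":0,"dx":0,"dy":0,"dz":-154,"grip":46}]'

```text
time_s: 19.68
tcp_pos: [0.6313, 0.0798, 0.3673]
ee_rot: [0.384, 0.923, 0.002, 0.005]
force: [0.7, -0.3, -1.7]
grip_width: 0.05
grip_force: 29.9
```

```bash
python3 - <<'E'
from h import *
mv((.639,-.126,.36,74)); o=get_obs(); print(o['tcp_pos'],o['grip_width'])
E
```

```text
(0.639, -0.126, 0.36, 74) d [-151.5 -139.5    7.1] a [ 0.6  0.1 60.8]
[0.6312561  0.07981398 0.36725488] 0.049996822141720396
```

>>> drive_tool --series '[{"ax":0,"ay":0,"az":61,"dx":-152,"dy":-139.5,"dz":3,"grip":46},{"ax":0,"ay":0,"az":61,"dx":-152,"dy":-139.5,"dz":3,"grip":46},{"ax":0,"ay":0,"az":61,"dx":-152,"dy":-139.5,"dz":3,"grip":46},{"ax":0,"ay":0,"az":61,"dx":-152,"dy":-139.5,"dz":3,"grip":46},{"ax":0,"ay":0,"az":61,"dx":-152,"dy":-139.5,"dz":3,"grip":46},{"ax":0,"ay":0,"az":61,"dx":-152,"dy":-139.5,"dz":3,"grip":46},{"ax":0,"ay":0,"az":61,"dx":-152,"dy":-139.5,"dz":3,"grip":46},{"ax":0,"ay":0,"az":61,"dx":-152,"dy":-139.5,"dz":3,"grip":46},{"ax":0,"ay":0,"az":61,"dx":-152,"dy":-139.5,"dz":3,"grip":46},{"ax":0,"ay":0,"az":61,"dx":-152,"dy":-139.5,"dz":3,"grip":46},{"ax":0,"ay":0,"az":61,"dx":-152,"dy":-139.5,"dz":3,"grip":46},{"ax":0,"ay":0,"az":61,"dx":-152,"dy":-139.5,"dz":3,"grip":46}]'

```text
time_s: 20.68
tcp_pos: [0.6377, -0.1264, 0.3573]
ee_rot: [0.799, 0.601, -0.0, -0.0]
force: [0.2, -0.2, -0.8]
grip_width: 0.05
grip_force: 29.9
```

```bash
python3 - <<'E'
from h import *
mv((.639,-.1264,.312,74));mv((.639,-.1264,.3037,74)); wb('w7',.639,-.126,.106,.118)
E
```

```text
(0.639, -0.1264, 0.312, 74) d [ 0.3  1.3 45.3] a [-0.1  0.  -0.1]
(0.639, -0.1264, 0.3037, 74) d [ 0.3  1.3 53.6] a [-0.1  0.  -0.1]
claws ctr [ 639.3 -125.2] ax 162.4 dist 66.46836333888065 rect [ 639.2 -125.4] [17.5 76.3] 942
```

>>> drive_tool --series '[{"ax":0,"ay":0,"az":0,"dx":0.8,"dy":1.0,"dz":20,"grip":46},{"ax":0,"ay":0,"az":0,"dx":0.8,"dy":1.0,"dz":36,"grip":46},{"ax":0,"ay":0,"az":0,"dx":0.8,"dy":1.0,"dz":43,"grip":46},{"ax":0,"ay":0,"az":0,"dx":0.8,"dy":1.0,"dz":45,"grip":46},{"ax":0,"ay":0,"az":0,"dx":0.8,"dy":1.0,"dz":45,"grip":46},{"ax":0,"ay":0,"az":0,"dx":0.8,"dy":1.0,"dz":45,"grip":46}]'

```text
time_s: 21.23
tcp_pos: [0.6394, -0.126, 0.3135]
ee_rot: [0.8, 0.601, 0.0, 0.0]
force: [-1.0, -0.9, -0.5]
grip_width: 0.0499
grip_force: 29.9
```

Position is good. I'll lower it slowly.

>>> drive_tool --series '[{"ax":0,"ay":0,"az":0,"dx":0.2,"dy":-0.2,"dz":2,"grip":46},{"ax":0,"ay":0,"az":0,"dx":0.2,"dy":-0.2,"dz":4,"grip":46},{"ax":0,"ay":0,"az":0,"dx":0.2,"dy":-0.2,"dz":5.5,"grip":46},{"ax":0,"ay":0,"az":0,"dx":0.2,"dy":-0.2,"dz":7,"grip":46},{"ax":0,"ay":0,"az":0,"dx":0.2,"dy":-0.2,"dz":8,"grip":46},{"ax":0,"ay":0,"az":0,"dx":0.2,"dy":-0.2,"dz":8.5,"grip":46},{"ax":0,"ay":0,"az":0,"dx":0.2,"dy":-0.2,"dz":8.5,"grip":46}]'

```text
time_s: 21.82
tcp_pos: [0.6389, -0.1258, 0.3042]
ee_rot: [0.8, 0.6, -0.0, -0.0]
force: [0.1, 0.1, -1.1]
grip_width: 0.05
grip_force: 29.9
```

>>> drive_tool --series '[{"ax":0,"ay":0,"az":0,"dx":0,"dy":0,"dz":0.6,"grip":46},{"ax":0,"ay":0,"az":6,"dx":0,"dy":0,"dz":0.6,"grip":46},{"ax":0,"ay":0,"az":12,"dx":0,"dy":0,"dz":0.6,"grip":46},{"ax":0,"ay":0,"az":18,"dx":0,"dy":0,"dz":0.6,"grip":46},{"ax":0,"ay":0,"az":24,"dx":0,"dy":0,"dz":0.6,"grip":46},{"ax":0,"ay":0,"az":30,"dx":0,"dy":0,"dz":0.6,"grip":46},{"ax":0,"ay":0,"az":36,"dx":0,"dy":0,"dz":0.6,"grip":46},{"ax":0,"ay":0,"az":42,"dx":0,"dy":0,"dz":0.6,"grip":46},{"ax":0,"ay":0,"az":48,"dx":0,"dy":0,"dz":0.6,"grip":46}]'

```text
time_s: 22.57
tcp_pos: [0.639, -0.1258, 0.3038]
ee_rot: [0.975, 0.221, 0.0, 0.0]
force: [-0.5, 0.5, -1.3]
grip_width: 0.05
grip_force: 29.9
```

>>> drive_tool --series '[{"ax":0,"ay":0,"az":5,"dx":0,"dy":0,"dz":0,"grip":46},{"ax":0,"ay":0,"az":10,"dx":0,"dy":0,"dz":0,"grip":46},{"ax":0,"ay":0,"az":15,"dx":0,"dy":0,"dz":0,"grip":46},{"ax":0,"ay":0,"az":20,"dx":0,"dy":0,"dz":0,"grip":46},{"ax":0,"ay":0,"az":25,"dx":0,"dy":0,"dz":0,"grip":46},{"ax":0,"ay":0,"az":30,"dx":0,"dy":0,"dz":0,"grip":46},{"ax":0,"ay":0,"az":34,"dx":0,"dy":0,"dz":0,"grip":46},{"ax":0,"ay":0,"az":37,"dx":0,"dy":0,"dz":0,"grip":46},{"ax":0,"ay":0,"az":40,"dx":0,"dy":0,"dz":0,"grip":46},{"ax":0,"ay":0,"az":41,"dx":0,"dy":0,"dz":0,"grip":46},{"ax":0,"ay":0,"az":41,"dx":0,"dy":0,"dz":0,"grip":46}]'

```text
time_s: 23.48
tcp_pos: [0.639, -0.1258, 0.3038]
ee_rot: [0.991, -0.132, 0.0, -0.0]
force: [-1.5, -0.6, -1.0]
grip_width: 0.0501
grip_force: 29.9
```

```bash
python3 - <<'E'
from h import *
o=get_obs();print(o['tcp_pos'],R.from_quat(o['ee_rot']).as_euler('xyz',True),o['force'],o['moment'],o['grip_width'])
wb('w8',.639,-.126,.15,.162)
E
```

```text
[ 0.63899601 -0.1257741   0.30384292] [-1.79998822e+02 -6.11711845e-03 -1.51932915e+01] [-1.48538476 -0.62696079 -1.01687042] [0.02299622 0.01656195 0.01584513] 0.05009070162281627
claws ctr [ 656.9 -129.9] ax 75.0 dist 38.13999642876467 rect [ 644.6 -126.7] [57.6 58.5] 3276
```

>>> drive_tool --series '[{"ax":0,"ay":0,"az":1,"dx":0,"dy":0,"dz":0,"grip":46},{"ax":0,"ay":0,"az":2,"dx":0,"dy":0,"dz":0,"grip":46},{"ax":0,"ay":0,"az":2,"dx":0,"dy":0,"dz":0,"grip":46},{"ax":0,"ay":0,"az":2,"dx":0,"dy":0,"dz":0,"grip":60},{"ax":0,"ay":0,"az":2,"dx":0,"dy":0,"dz":0,"grip":75},{"ax":0,"ay":0,"az":2,"dx":0,"dy":0,"dz":0,"grip":75},{"ax":0,"ay":0,"az":2,"dx":0,"dy":0,"dz":0,"grip":75},{"ax":0,"ay":0,"az":2,"dx":0,"dy":0,"dz":-40,"grip":75},{"ax":0,"ay":0,"az":2,"dx":0,"dy":0,"dz":-80,"grip":85},{"ax":0,"ay":0,"az":2,"dx":0,"dy":0,"dz":-120,"grip":85},{"ax":0,"ay":0,"az":2,"dx":0,"dy":0,"dz":-135,"grip":85},{"ax":0,"ay":0,"az":2,"dx":0,"dy":0,"dz":-135,"grip":85}]'

```text
time_s: 24.53
tcp_pos: [0.64, -0.1259, 0.4444]
ee_rot: [0.989, -0.15, 0.005, 0.0]
force: [0.2, -0.1, 1.1]
grip_width: 0.085
grip_force: 0.0
```

```bash
python3 - <<'E'
from h import *
wb('w9',.639,-.126,.151,.163)
t=pts(dict(np.load('w9.npz'))).reshape(-1,3); s=t[(t[:,2]>.152)&(np.hypot(t[:,0]-.639,t[:,1]+.1262)<.045)&(t[:,2]<.18)]; print(np.median(s[:,2]))
c=cap('top','top3'); print(basket(c,208,224))
mv((.5549,.1939,.36,10)); 
E
```

```text
claws ctr [ 639.8 -125.4] ax 161.4 dist 66.27241354192442 rect [ 639.9 -125.4] [17.1 76.5] 727
0.15582343422578562
(array([0.5521, 0.1931]), np.float64(9.9), np.float64(0.0665))
(0.5549, 0.1939, 0.36, 10) d [-174.7 -280.5   79. ] a [  0.   -0.1 -27.2]
```

>>> drive_tool --series '[{"ax":0,"ay":0,"az":-27,"dx":-87,"dy":-140,"dz":0,"grip":85},{"ax":0,"ay":0,"az":-27,"dx":-87,"dy":-140,"dz":0,"grip":85},{"ax":0,"ay":0,"az":-27,"dx":-87,"dy":-140,"dz":0,"grip":85},{"ax":0,"ay":0,"az":-27,"dx":-87,"dy":-140,"dz":0,"grip":85},{"ax":0,"ay":0,"az":-27,"dx":-175,"dy":-280.5,"dz":80,"grip":85},{"ax":0,"ay":0,"az":-27,"dx":-175,"dy":-280.5,"dz":80,"grip":85},{"ax":0,"ay":0,"az":-27,"dx":-175,"dy":-280.5,"dz":80,"grip":85},{"ax":0,"ay":0,"az":-27,"dx":-175,"dy":-280.5,"dz":80,"grip":85},{"ax":0,"ay":0,"az":-27,"dx":-175,"dy":-280.5,"dz":80,"grip":85},{"ax":0,"ay":0,"az":-27,"dx":-175,"dy":-280.5,"dz":80,"grip":85},{"ax":0,"ay":0,"az":-27,"dx":-175,"dy":-280.5,"dz":80,"grip":85},{"ax":0,"ay":0,"az":-27,"dx":-175,"dy":-280.5,"dz":80,"grip":85}]'

```text
time_s: 25.63
tcp_pos: [0.5548, 0.1933, 0.3581]
ee_rot: [0.996, 0.085, -0.001, 0.0]
force: [-0.6, -0.1, -0.2]
grip_width: 0.0849
grip_force: 0.0
```

```bash
python3 - <<'E'
from h import *
wb('w10',.5549,.1939); mv((.5549,.1939,.206,10))
E
```

```text
claws ctr [555.  194.7] ax 10.4 dist 66.27982004132744 rect [555.1 194.7] [76.5 16.9] 703
(0.5549, 0.1939, 0.206, 10) d [  0.   -1.  152.6] a [ 0.   0.  -0.3]
```

>>> drive_tool --series '[{"ax":0,"ay":0,"az":0,"dx":0,"dy":-1.2,"dz":40,"grip":85},{"ax":0,"ay":0,"az":0,"dx":0,"dy":-1.2,"dz":80,"grip":85},{"ax":0,"ay":0,"az":0,"dx":0,"dy":-1.2,"dz":120,"grip":85},{"ax":0,"ay":0,"az":0,"dx":0,"dy":-1.2,"dz":152,"grip":75},{"ax":0,"ay":0,"az":0,"dx":0,"dy":-1.2,"dz":152,"grip":65},{"ax":0,"ay":0,"az":0,"dx":0,"dy":-1.2,"dz":152,"grip":58},{"ax":0,"ay":0,"az":0,"dx":0,"dy":-1.2,"dz":152,"grip":54},{"ax":0,"ay":0,"az":0,"dx":0,"dy":-1.2,"dz":152,"grip":51},{"ax":0,"ay":0,"az":0,"dx":0,"dy":-1.2,"dz":152,"grip":49},{"ax":0,"ay":0,"az":0,"dx":0,"dy":-1.2,"dz":152,"grip":46},{"ax":0,"ay":0,"az":0,"dx":0,"dy":-1.2,"dz":152,"grip":46},{"ax":0,"ay":0,"az":0,"dx":0,"dy":-1.2,"dz":152,"grip":46}]'

```text
time_s: 26.68
tcp_pos: [0.5557, 0.1953, 0.2094]
ee_rot: [0.996, 0.086, 0.002, -0.0]
force: [-0.2, -2.6, 9.0]
grip_width: 0.0504
grip_force: 29.8
```

>>> drive_tool --series '[{"ax":0,"ay":0,"az":0,"dx":0,"dy":0,"dz":-20,"grip":46},{"ax":0,"ay":0,"az":0,"dx":0,"dy":0,"dz":-55,"grip":46},{"ax":0,"ay":0,"az":0,"dx":0,"dy":0,"dz":-95,"grip":46},{"ax":0,"ay":0,"az":0,"dx":0,"dy":0,"dz":-135,"grip":46},{"ax":0,"ay":0,"az":0,"dx":0,"dy":0,"dz":-175,"grip":46},{"ax":0,"ay":0,"az":0,"dx":0,"dy":0,"dz":-199,"grip":46},{"ax":0,"ay":0,"az":0,"dx":0,"dy":0,"dz":-199,"grip":46},{"ax":0,"ay":0,"az":0,"dx":0,"dy":0,"dz":-199,"grip":46}]'

```text
time_s: 27.35
tcp_pos: [0.5545, 0.1952, 0.4083]
ee_rot: [0.996, 0.085, 0.002, -0.001]
force: [-0.3, 0.9, -2.5]
grip_width: 0.0503
grip_force: 29.8
```

```bash
python3 - <<'E'
from h import *
mv((.6392,-.1257,.405,73)); o=get_obs(); print(o['tcp_pos'],o['grip_width'])
E
```

```text
(0.6392, -0.1257, 0.405, 73) d [ 28.8 330.7   3.2] a [  0.1  -0.3 -63.2]
[0.55447505 0.19522794 0.40830152] 0.05029288560175913
```

>>> drive_tool --series '[{"ax":0,"ay":0,"az":-63,"dx":29,"dy":331,"dz":2,"grip":46},{"ax":0,"ay":0,"az":-63,"dx":29,"dy":331,"dz":2,"grip":46},{"ax":0,"ay":0,"az":-63,"dx":29,"dy":331,"dz":2,"grip":46},{"ax":0,"ay":0,"az":-63,"dx":29,"dy":331,"dz":2,"grip":46},{"ax":0,"ay":0,"az":-63,"dx":29,"dy":331,"dz":2,"grip":46},{"ax":0,"ay":0,"az":-63,"dx":29,"dy":331,"dz":2,"grip":46},{"ax":0,"ay":0,"az":-63,"dx":29,"dy":331,"dz":2,"grip":46},{"ax":0,"ay":0,"az":-63,"dx":29,"dy":331,"dz":2,"grip":46},{"ax":0,"ay":0,"az":-63,"dx":29,"dy":331,"dz":2,"grip":46},{"ax":0,"ay":0,"az":-63,"dx":29,"dy":331,"dz":2,"grip":46},{"ax":0,"ay":0,"az":-63,"dx":29,"dy":331,"dz":2,"grip":46},{"ax":0,"ay":0,"az":-63,"dx":29,"dy":331,"dz":2,"grip":46}]'

```text
time_s: 28.35
tcp_pos: [0.6388, -0.1252, 0.4023]
ee_rot: [0.806, 0.592, -0.001, -0.001]
force: [-0.1, 0.7, -1.4]
grip_width: 0.0504
grip_force: 29.8
```

```bash
python3 - <<'E'
from h import *
mv((.6394,-.1256,.358,73)); wb('w11',.639,-.126,.151,.163); print(get_obs()['force'])
E
```

```text
(0.6394, -0.1256, 0.358, 73) d [-0.2  0.8 44.3] a [-0.2 -0.  -0.4]
claws ctr [ 640.1 -125. ] ax 161.6 dist 66.2618948351636 rect [ 640.3 -125. ] [17.2 76.3] 960
[-0.68246147 -0.18319707 -1.75350306]
```

>>> drive_tool --series '[{"ax":0,"ay":0,"az":0,"dx":0,"dy":0.8,"dz":20,"grip":46},{"ax":0,"ay":0,"az":0,"dx":0,"dy":0.8,"dz":36,"grip":46},{"ax":0,"ay":0,"az":0,"dx":0,"dy":0.8,"dz":42,"grip":46},{"ax":0,"ay":0,"az":0,"dx":0,"dy":0.8,"dz":44,"grip":46},{"ax":0,"ay":0,"az":0,"dx":0,"dy":0.8,"dz":44,"grip":46},{"ax":0,"ay":0,"az":0,"dx":0,"dy":0.8,"dz":44,"grip":46}]'

```text
time_s: 28.9
tcp_pos: [0.6405, -0.1258, 0.3606]
ee_rot: [0.805, 0.594, 0.0, 0.0]
force: [0.1, -0.1, -2.1]
grip_width: 0.0502
grip_force: 29.8
```

>>> drive_tool --series '[{"ax":0,"ay":0,"az":0,"dx":0.2,"dy":-0.8,"dz":2.5,"grip":46},{"ax":0,"ay":0,"az":0,"dx":0.2,"dy":-0.8,"dz":5,"grip":46},{"ax":0,"ay":0,"az":0,"dx":0.2,"dy":-0.8,"dz":7,"grip":46},{"ax":0,"ay":0,"az":0,"dx":0.2,"dy":-0.8,"dz":8.5,"grip":46},{"ax":0,"ay":0,"az":0,"dx":0.2,"dy":-0.8,"dz":9.5,"grip":46},{"ax":0,"ay":0,"az":0,"dx":0.2,"dy":-0.8,"dz":10,"grip":46},{"ax":0,"ay":0,"az":0,"dx":0.2,"dy":-0.8,"dz":10,"grip":46}]'

```text
time_s: 29.48
tcp_pos: [0.6395, -0.1259, 0.3496]
ee_rot: [0.805, 0.593, -0.0, -0.0]
force: [0.4, -0.3, -1.1]
grip_width: 0.0502
grip_force: 29.8
```

>>> drive_tool --series '[{"ax":0,"ay":0,"az":0,"dx":0,"dy":0,"dz":0.4,"grip":46},{"ax":0,"ay":0,"az":6,"dx":0,"dy":0,"dz":0.4,"grip":46},{"ax":0,"ay":0,"az":12,"dx":0,"dy":0,"dz":0.4,"grip":46},{"ax":0,"ay":0,"az":18,"dx":0,"dy":0,"dz":0.4,"grip":46},{"ax":0,"ay":0,"az":24,"dx":0,"dy":0,"dz":0.4,"grip":46},{"ax":0,"ay":0,"az":30,"dx":0,"dy":0,"dz":0.4,"grip":46},{"ax":0,"ay":0,"az":36,"dx":0,"dy":0,"dz":0.4,"grip":46},{"ax":0,"ay":0,"az":42,"dx":0,"dy":0,"dz":0.4,"grip":46},{"ax":0,"ay":0,"az":48,"dx":0,"dy":0,"dz":0.4,"grip":46}]'

```text
time_s: 30.23
tcp_pos: [0.6397, -0.1261, 0.3495]
ee_rot: [0.977, 0.212, 0.0, 0.0]
force: [0.6, 0.7, -1.2]
grip_width: 0.0501
grip_force: 29.8
```

>>> drive_tool --series '[{"ax":0,"ay":0,"az":5,"dx":0,"dy":0,"dz":0,"grip":46},{"ax":0,"ay":0,"az":10,"dx":0,"dy":0,"dz":0,"grip":46},{"ax":0,"ay":0,"az":15,"dx":0,"dy":0,"dz":0,"grip":46},{"ax":0,"ay":0,"az":20,"dx":0,"dy":0,"dz":0,"grip":46},{"ax":0,"ay":0,"az":25,"dx":0,"dy":0,"dz":0,"grip":46},{"ax":0,"ay":0,"az":30,"dx":0,"dy":0,"dz":0,"grip":46},{"ax":0,"ay":0,"az":34,"dx":0,"dy":0,"dz":0,"grip":46},{"ax":0,"ay":0,"az":37,"dx":0,"dy":0,"dz":0,"grip":46},{"ax":0,"ay":0,"az":40,"dx":0,"dy":0,"dz":0,"grip":46},{"ax":0,"ay":0,"az":41,"dx":0,"dy":0,"dz":0,"grip":46},{"ax":0,"ay":0,"az":41,"dx":0,"dy":0,"dz":0,"grip":46}]'

```text
time_s: 31.15
tcp_pos: [0.6396, -0.1261, 0.3495]
ee_rot: [0.99, -0.141, 0.0, 0.0]
force: [0.2, -0.7, -1.3]
grip_width: 0.05
grip_force: 29.8
```

```bash
python3 - <<'E'
from h import *
o=get_obs();print(o['tcp_pos'],R.from_quat(o['ee_rot']).as_euler('xyz',True),o['force'],o['moment'],o['grip_width'])
E
```

```text
[ 0.63961695 -0.12607563  0.34949547] [ 1.79990975e+02 -2.88143043e-02 -1.61927537e+01] [ 0.18472748 -0.6964937  -1.2775023 ] [-0.05836467 -0.13027675  0.05926292] 0.04997190417118314
```

>>> drive_tool --series '[{"ax":0,"ay":0,"az":0,"dx":0,"dy":0,"dz":0,"grip":60},{"ax":0,"ay":0,"az":0,"dx":0,"dy":0,"dz":0,"grip":75},{"ax":0,"ay":0,"az":0,"dx":0,"dy":0,"dz":0,"grip":75},{"ax":0,"ay":0,"az":0,"dx":0,"dy":0,"dz":0,"grip":75},{"ax":0,"ay":0,"az":0,"dx":0,"dy":0,"dz":-40,"grip":75},{"ax":0,"ay":0,"az":0,"dx":0,"dy":0,"dz":-80,"grip":85},{"ax":0,"ay":0,"az":0,"dx":0,"dy":0,"dz":-120,"grip":85},{"ax":0,"ay":0,"az":0,"dx":0,"dy":0,"dz":-130,"grip":85},{"ax":0,"ay":0,"az":0,"dx":0,"dy":0,"dz":-130,"grip":85},{"ax":0,"ay":0,"az":0,"dx":0,"dy":0,"dz":-130,"grip":85}]'

```text
time_s: 31.98
tcp_pos: [0.6392, -0.1258, 0.4793]
ee_rot: [0.99, -0.141, 0.0, 0.0]
force: [-0.3, -0.0, -1.1]
grip_width: 0.0851
grip_force: 0.0
```

```bash
python3 - <<'E'
from h import *
wb('w12',.639,-.126,.196,.21)
t=pts(dict(np.load('w12.npz'))).reshape(-1,3); s=t[(t[:,2]>.197)&(np.hypot(t[:,0]-.639,t[:,1]+.1262)<.045)&(t[:,2]<.22)]; print(np.median(s[:,2]))
W=pts(cap('top','top4')); s=W.reshape(-1,3); s=s[(s[:,2]>.04)&(s[:,2]<.055)&(np.hypot(s[:,0]-.4575,s[:,1]+.121)<.05)]
print(cv2.minAreaRect(s[:,:2].astype(np.float32)*1000))
mv((.4605,-.12,.36,75.9)); cap('side','side1'); print(get_obs()['time_s'])
E
```

```text
claws ctr [ 638.2 -125.2] ax 163.8 dist 66.16847197943152 rect [ 638.2 -125.2] [16.5 76.5] 789
0.2008047534386698
((0.0, 0.0), (0.0, 0.0), 0.0)
(0.4605, -0.12, 0.36, 75.9) d [-172.6   44.2  117.7] a [ -0.2   0.2 -92.1]
32.1333
```

View pics/side1.png

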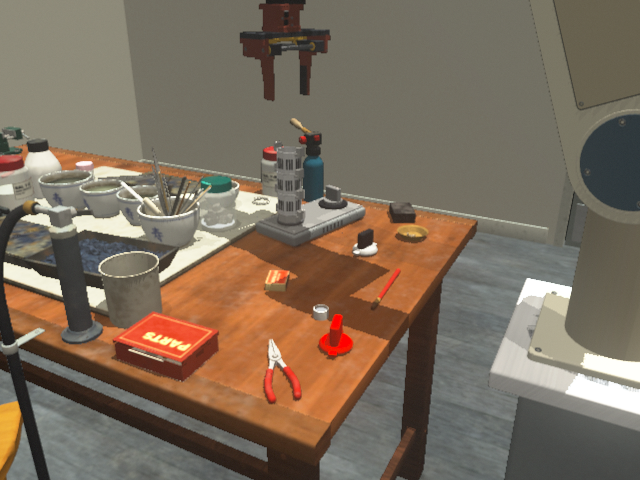

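The side view shows the three-basket stack upright on the machine at (290,185) and the lid on the table at (366,243).

>>> drive_tool --series '[{"ax":0,"ay":0,"az":-80,"dx":-172,"dy":44,"dz":0,"grip":85},{"ax":0,"ay":0,"az":-80,"dx":-172,"dy":44,"dz":0,"grip":85},{"ax":0,"ay":0,"az":-80,"dx":-172,"dy":44,"dz":0,"grip":85},{"ax":0,"ay":0,"az":-80,"dx":-172,"dy":44,"dz":0,"grip":85},{"ax":0,"ay":0,"az":-80,"dx":-172,"dy":44,"dz":118,"grip":85},{"ax":0,"ay":0,"az":-80,"dx":-172,"dy":44,"dz":118,"grip":85},{"ax":0,"ay":0,"az":-80,"dx":-172,"dy":44,"dz":118,"grip":85},{"ax":0,"ay":0,"az":-80,"dx":-172,"dy":44,"dz":118,"grip":85},{"ax":0,"ay":0,"az":-80,"dx":-172,"dy":44,"dz":118,"grip":85},{"ax":0,"ay":0,"az":-80,"dx":-172,"dy":44,"dz":118,"grip":85},{"ax":0,"ay":0,"az":-80,"dx":-172,"dy":44,"dz":118,"grip":85},{"ax":0,"ay":0,"az":-80,"dx":-172,"dy":44,"dz":118,"grip":85}]'

```text
time_s: 33.13
tcp_pos: [0.4615, -0.12, 0.3598]
ee_rot: [0.848, 0.53, -0.001, -0.001]
force: [-0.5, -0.4, 0.7]
grip_width: 0.0852
grip_force: 0.0
```

```bash
python3 - <<'E'
from h import *
t=pts(cap('wrist','w13')).reshape(-1,3)
s=t[(t[:,2]>.04)&(t[:,2]<.055)&(np.hypot(t[:,0]-.46,t[:,1]+.12)<.05)]
print(cv2.minAreaRect(s[:,:2].astype(np.float32)*1000),s[:,2].mean())
mv((.4605,-.12,.203,75.9))
E
```

```text
((460.6643371582031, -119.8680191040039), (39.5225715637207, 14.036499977111816), 76.00958251953125) 0.045564931633197185
(0.4605, -0.12, 0.203, 75.9) d [ -0.4  -0.5 157. ] a [ -0.2   0.  -12.1]
```

>>> drive_tool --series '[{"ax":0,"ay":0,"az":-6,"dx":-0.4,"dy":-0.5,"dz":40,"grip":70},{"ax":0,"ay":0,"az":-12,"dx":-0.4,"dy":-0.5,"dz":75,"grip":60},{"ax":0,"ay":0,"az":-12,"dx":-0.4,"dy":-0.5,"dz":110,"grip":50},{"ax":0,"ay":0,"az":-12,"dx":-0.4,"dy":-0.5,"dz":145,"grip":50},{"ax":0,"ay":0,"az":-12,"dx":-0.4,"dy":-0.5,"dz":156,"grip":50},{"ax":0,"ay":0,"az":-12,"dx":-0.4,"dy":-0.5,"dz":156,"grip":40},{"ax":0,"ay":0,"az":-12,"dx":-0.4,"dy":-0.5,"dz":156,"grip":25},{"ax":0,"ay":0,"az":-12,"dx":-0.4,"dy":-0.5,"dz":156,"grip":5},{"ax":0,"ay":0,"az":-12,"dx":-0.4,"dy":-0.5,"dz":156,"grip":5},{"ax":0,"ay":0,"az":-12,"dx":-0.4,"dy":-0.5,"dz":156,"grip":5},{"ax":0,"ay":0,"az":-12,"dx":-0.4,"dy":-0.5,"dz":156,"grip":5},{"ax":0,"ay":0,"az":-12,"dx":-0.4,"dy":-0.5,"dz":156,"grip":5}]'

```text
time_s: 34.18
tcp_pos: [0.4618, -0.1204, 0.2065]
ee_rot: [0.789, 0.614, 0.001, 0.001]
force: [-1.3, 1.5, 8.9]
grip_width: 0.0136
grip_force: 30.0
```

>>> drive_tool --series '[{"ax":0,"ay":0,"az":0,"dx":0,"dy":0,"dz":0,"grip":5},{"ax":0,"ay":0,"az":0,"dx":0,"dy":0,"dz":-20,"grip":5},{"ax":0,"ay":0,"az":0,"dx":0,"dy":0,"dz":-55,"grip":5},{"ax":0,"ay":0,"az":0,"dx":0,"dy":0,"dz":-95,"grip":5},{"ax":0,"ay":0,"az":0,"dx":0,"dy":0,"dz":-135,"grip":5},{"ax":0,"ay":0,"az":0,"dx":0,"dy":0,"dz":-175,"grip":5},{"ax":0,"ay":0,"az":0,"dx":0,"dy":0,"dz":-215,"grip":5},{"ax":0,"ay":0,"az":0,"dx":0,"dy":0,"dz":-230,"grip":5},{"ax":0,"ay":0,"az":0,"dx":0,"dy":0,"dz":-230,"grip":5},{"ax":0,"ay":0,"az":0,"dx":0,"dy":0,"dz":-230,"grip":5}]'

```text
time_s: 35.02
tcp_pos: [0.4611, -0.1202, 0.436]
ee_rot: [0.789, 0.614, 0.001, 0.001]
force: [0.2, 0.7, -2.5]
grip_width: 0.0139
grip_force: 30.0
```

```bash
python3 - <<'E'
from h import *
o=get_obs(); print(o['tcp_pos'],o['grip_width'],o['force'])
mv((.639,-.1256,.43,73.8))
E
```

```text
[ 0.46110262 -0.12019871  0.43601839] 0.013891900776478883 [ 0.24383345  0.69797181 -2.46493611]
(0.639, -0.1256, 0.43, 73.8) d [ 38.4 173.8   6.4] a [ 0.1 -0.   2. ]
```

>>> drive_tool --series '[{"ax":0,"ay":0,"az":2,"dx":38.5,"dy":174,"dz":5,"grip":5},{"ax":0,"ay":0,"az":2,"dx":38.5,"dy":174,"dz":5,"grip":5},{"ax":0,"ay":0,"az":2,"dx":38.5,"dy":174,"dz":5,"grip":5},{"ax":0,"ay":0,"az":2,"dx":38.5,"dy":174,"dz":5,"grip":5},{"ax":0,"ay":0,"az":2,"dx":38.5,"dy":174,"dz":5,"grip":5},{"ax":0,"ay":0,"az":2,"dx":38.5,"dy":174,"dz":5,"grip":5},{"ax":0,"ay":0,"az":2,"dx":38.5,"dy":174,"dz":5,"grip":5},{"ax":0,"ay":0,"az":2,"dx":38.5,"dy":174,"dz":5,"grip":5}]'

```text
time_s: 35.68
tcp_pos: [0.6382, -0.1256, 0.4283]
ee_rot: [0.8, 0.6, -0.001, -0.002]
force: [0.2, 0.2, -0.3]
grip_width: 0.0138
grip_force: 30.0
```

```bash
python3 - <<'E'
from h import *
mv((.639,-.1256,.401,73.8))
wb('w14',.639,-.1256,.197,.207)
E
```

```text
(0.639, -0.1256, 0.401, 73.8) d [ 0.2  0.9 27.3] a [-0.2  0.  -0. ]
claws ctr [ 638.3 -124.9] ax 163.6 dist 66.37233094508211 rect [ 638.4 -124.8] [17.9 76.6] 1123
```

View pics/w14.png

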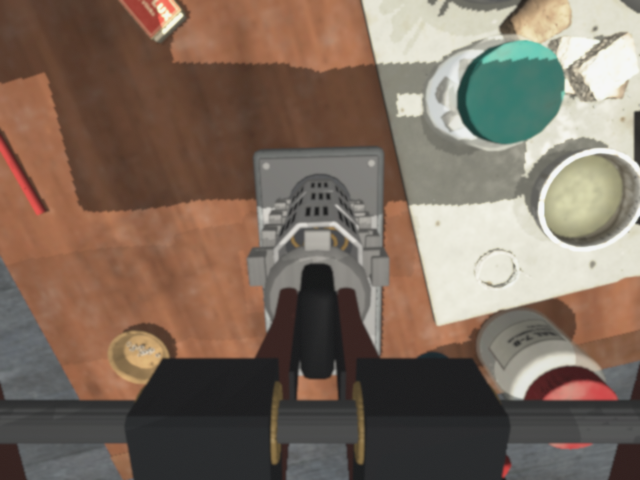

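The lid is held at (318,320) over the top basket's rim, with its claws at (258,267) and (378,265). It's aligned, so I'll lower it.

>>> drive_tool --series '[{"ax":0,"ay":0,"az":0,"dx":0.2,"dy":-0.5,"dz":15,"grip":5},{"ax":0,"ay":0,"az":0,"dx":0.2,"dy":-0.5,"dz":24,"grip":5},{"ax":0,"ay":0,"az":0,"dx":0.2,"dy":-0.5,"dz":27,"grip":5},{"ax":0,"ay":0,"az":0,"dx":0.2,"dy":-0.5,"dz":27,"grip":5},{"ax":0,"ay":0,"az":0,"dx":0.2,"dy":-0.5,"dz":27,"grip":5}]'

```text
time_s: 36.15
tcp_pos: [0.6388, -0.1254, 0.4036]
ee_rot: [0.8, 0.6, -0.0, -0.0]
force: [-0.9, 0.2, -1.2]
grip_width: 0.0138
grip_force: 30.0
```

>>> drive_tool --series '[{"ax":0,"ay":0,"az":0,"dx":0,"dy":-0.4,"dz":3,"grip":5},{"ax":0,"ay":0,"az":0,"dx":0,"dy":-0.4,"dz":6,"grip":5},{"ax":0,"ay":0,"az":0,"dx":0,"dy":-0.4,"dz":8,"grip":5},{"ax":0,"ay":0,"az":0,"dx":0,"dy":-0.4,"dz":9.5,"grip":5},{"ax":0,"ay":0,"az":0,"dx":0,"dy":-0.4,"dz":10.5,"grip":5},{"ax":0,"ay":0,"az":0,"dx":0,"dy":-0.4,"dz":11.2,"grip":5},{"ax":0,"ay":0,"az":0,"dx":0,"dy":-0.4,"dz":11.2,"grip":5}]'

```text
time_s: 36.73
tcp_pos: [0.6387, -0.1252, 0.392]
ee_rot: [0.8, 0.6, -0.0, -0.0]
force: [-0.3, -0.8, -0.1]
grip_width: 0.014
grip_force: 30.0
```

>>> drive_tool --series '[{"ax":0,"ay":0,"az":0,"dx":0,"dy":0,"dz":0.5,"grip":5},{"ax":0,"ay":0,"az":6,"dx":0,"dy":0,"dz":0.5,"grip":5},{"ax":0,"ay":0,"az":12,"dx":0,"dy":0,"dz":0.5,"grip":5},{"ax":0,"ay":0,"az":18,"dx":0,"dy":0,"dz":0.5,"grip":5},{"ax":0,"ay":0,"az":24,"dx":0,"dy":0,"dz":0.5,"grip":5},{"ax":0,"ay":0,"az":30,"dx":0,"dy":0,"dz":0.5,"grip":5},{"ax":0,"ay":0,"az":36,"dx":0,"dy":0,"dz":0.5,"grip":5},{"ax":0,"ay":0,"az":42,"dx":0,"dy":0,"dz":0.5,"grip":5},{"ax":0,"ay":0,"az":48,"dx":0,"dy":0,"dz":0.5,"grip":5}]'

```text
time_s: 37.48
tcp_pos: [0.6388, -0.1252, 0.3918]
ee_rot: [0.975, 0.221, 0.0, 0.0]
force: [-0.7, -0.1, -1.4]
grip_width: 0.0141
grip_force: 30.0
```

>>> drive_tool --series '[{"ax":0,"ay":0,"az":5,"dx":0,"dy":0,"dz":0,"grip":5},{"ax":0,"ay":0,"az":10,"dx":0,"dy":0,"dz":0,"grip":5},{"ax":0,"ay":0,"az":15,"dx":0,"dy":0,"dz":0,"grip":5},{"ax":0,"ay":0,"az":20,"dx":0,"dy":0,"dz":0,"grip":5},{"ax":0,"ay":0,"az":25,"dx":0,"dy":0,"dz":0,"grip":5},{"ax":0,"ay":0,"az":30,"dx":0,"dy":0,"dz":0,"grip":5},{"ax":0,"ay":0,"az":34,"dx":0,"dy":0,"dz":0,"grip":5},{"ax":0,"ay":0,"az":37,"dx":0,"dy":0,"dz":0,"grip":5},{"ax":0,"ay":0,"az":40,"dx":0,"dy":0,"dz":0,"grip":5},{"ax":0,"ay":0,"az":42,"dx":0,"dy":0,"dz":0,"grip":5},{"ax":0,"ay":0,"az":42,"dx":0,"dy":0,"dz":0,"grip":5}]'

```text
time_s: 38.4
tcp_pos: [0.6388, -0.1253, 0.3918]
ee_rot: [0.99, -0.142, 0.0, 0.0]
force: [0.2, -0.2, -1.8]
grip_width: 0.0139
grip_force: 30.0
```

```bash
python3 - <<'E'
from h import *
o=get_obs();print(o['tcp_pos'],R.from_quat(o['ee_rot']).as_euler('xyz',True),o['force'],o['moment'],o['grip_width'])
E
```

```text
[ 0.63875985 -0.12526575  0.39175123] [ 1.79995634e+02 -6.15935096e-03 -1.62696349e+01] [ 0.17972838 -0.16452635 -1.8199915 ] [0.01216621 0.02073002 0.04483458] 0.013859943960005444
```

Release the lid, rise and check.

>>> drive_tool --series '[{"ax":0,"ay":0,"az":0,"dx":0,"dy":0,"dz":0,"grip":25},{"ax":0,"ay":0,"az":0,"dx":0,"dy":0,"dz":0,"grip":45},{"ax":0,"ay":0,"az":0,"dx":0,"dy":0,"dz":0,"grip":45},{"ax":0,"ay":0,"az":0,"dx":0,"dy":0,"dz":0,"grip":45},{"ax":0,"ay":0,"az":0,"dx":0,"dy":0,"dz":-30,"grip":45},{"ax":0,"ay":0,"az":0,"dx":0,"dy":0,"dz":-65,"grip":45},{"ax":0,"ay":0,"az":0,"dx":0,"dy":0,"dz":-95,"grip":45},{"ax":0,"ay":0,"az":0,"dx":0,"dy":0,"dz":-95,"grip":45},{"ax":0,"ay":0,"az":0,"dx":0,"dy":0,"dz":-95,"grip":45}]'

```text
time_s: 39.15
tcp_pos: [0.639, -0.1253, 0.4891]
ee_rot: [0.99, -0.141, 0.002, 0.0]
force: [0.4, 0.6, -0.9]
grip_width: 0.0449
grip_force: 0.0
```

```bash
python3 - <<'E'
from h import *
t=pts(cap('wrist','w15')).reshape(-1,3)
s=t[(t[:,2]>.222)&(t[:,2]<.245)&(np.hypot(t[:,0]-.6385,t[:,1]+.1255)<.04)]
print(cv2.minAreaRect(s[:,:2].astype(np.float32)*1000),np.median(s[:,2]))
k=t[(t[:,2]>.07)&(t[:,2]<.085)&(np.hypot(t[:,0]-.603,t[:,1]+.261)<.045)]
print(len(k)); print(cv2.minAreaRect(k[:,:2].astype(np.float32)*1000))
mv((.603,-.2612,.48,-20.5)); mv((.603,-.2612,.232,-20.5))
E
```

```text
((638.742919921875, -124.76957702636719), (13.744271278381348, 39.41484069824219), 73.6129379272461) 0.2308617460685386
661
((603.1039428710938, -261.4859924316406), (14.62352180480957, 42.098114013671875), 68.18345642089844)
(0.603, -0.2612, 0.48, -20.5) d [  3.7 140.5   7. ] a [-0.  -0.1  4.3]
(0.603, -0.2612, 0.232, -20.5) d [  3.5 140.6 255. ] a [-0.  -0.1  4.3]
```

>>> drive_tool --series '[{"ax":0,"ay":0,"az":-80,"dx":4,"dy":140.5,"dz":0,"grip":45},{"ax":0,"ay":0,"az":-80,"dx":4,"dy":140.5,"dz":0,"grip":45},{"ax":0,"ay":0,"az":-80,"dx":4,"dy":140.5,"dz":0,"grip":45},{"ax":0,"ay":0,"az":-80,"dx":4,"dy":140.5,"dz":0,"grip":45},{"ax":0,"ay":0,"az":-80,"dx":4,"dy":140.5,"dz":0,"grip":45},{"ax":0,"ay":0,"az":-80,"dx":4,"dy":140.5,"dz":0,"grip":45},{"ax":0,"ay":0,"az":-80,"dx":4,"dy":140.5,"dz":0,"grip":45},{"ax":0,"ay":0,"az":-80,"dx":4,"dy":140.5,"dz":0,"grip":45},{"ax":0,"ay":0,"az":-80,"dx":4,"dy":140.5,"dz":0,"grip":45},{"ax":0,"ay":0,"az":-80,"dx":4,"dy":140.5,"dz":0,"grip":45},{"ax":0,"ay":0,"az":-80,"dx":4,"dy":140.5,"dz":0,"grip":45},{"ax":0,"ay":0,"az":-80,"dx":4,"dy":140.5,"dz":0,"grip":45}]'

```text
time_s: 40.2
tcp_pos: [0.6031, -0.2611, 0.4843]
ee_rot: [0.847, 0.531, -0.001, -0.002]
force: [-0.9, -0.1, -0.1]
grip_width: 0.045
grip_force: 0.0
```

>>> drive_tool --series '[{"ax":0,"ay":0,"az":-83,"dx":0,"dy":0,"dz":0,"grip":45},{"ax":0,"ay":0,"az":-83,"dx":0,"dy":0,"dz":0,"grip":45},{"ax":0,"ay":0,"az":-83,"dx":0,"dy":0,"dz":0,"grip":45},{"ax":0,"ay":0,"az":-83,"dx":0,"dy":0,"dz":0,"grip":45},{"ax":0,"ay":0,"az":-83,"dx":0,"dy":0,"dz":0,"grip":45},{"ax":0,"ay":0,"az":-83,"dx":0,"dy":0,"dz":0,"grip":45},{"ax":0,"ay":0,"az":-83,"dx":0,"dy":0,"dz":0,"grip":45},{"ax":0,"ay":0,"az":-83,"dx":0,"dy":0,"dz":0,"grip":45},{"ax":0,"ay":0,"az":-83,"dx":0,"dy":0,"dz":0,"grip":45},{"ax":0,"ay":0,"az":-83,"dx":0,"dy":0,"dz":0,"grip":45},{"ax":0,"ay":0,"az":-83,"dx":0,"dy":0,"dz":0,"grip":45},{"ax":0,"ay":0,"az":-83,"dx":0,"dy":0,"dz":0,"grip":45}]'

```text
time_s: 41.2
tcp_pos: [0.6031, -0.2611, 0.4843]
ee_rot: [0.283, 0.959, 0.0, -0.002]
force: [0.8, -0.4, 0.7]
grip_width: 0.045
grip_force: 0.0
```

```bash
python3 - <<'E'
from h import *
t=pts(cap('wrist','w16')).reshape(-1,3)
k=t[(t[:,2]>.07)&(t[:,2]<.085)&(np.hypot(t[:,0]-.603,t[:,1]+.261)<.045)]
print(len(k)); print(cv2.minAreaRect(k[:,:2].astype(np.float32)*1000))
mv((.6033,-.2615,.29,159)); print(get_obs()['joint_positions'])
E
```

```text
628
((603.7235717773438, -261.281005859375), (14.018884658813477, 41.50089645385742), 69.0483169555664)
(0.6033, -0.2615, 0.29, 159) d [-1.100e+00 -1.000e-01  1.944e+02] a [ -0.   -0.2 -11.7]
[-4.26739019e-01  3.97986284e-01  1.47763101e+00 -3.71867740e-05
  1.26959561e+00 -1.42664432e+00]
```

>>> drive_tool --series '[{"ax":0,"ay":0,"az":-6,"dx":-0.5,"dy":0,"dz":40,"grip":45},{"ax":0,"ay":0,"az":-12,"dx":-0.5,"dy":0,"dz":80,"grip":45},{"ax":0,"ay":0,"az":-12,"dx":-0.5,"dy":0,"dz":120,"grip":45},{"ax":0,"ay":0,"az":-12,"dx":-0.5,"dy":0,"dz":160,"grip":45},{"ax":0,"ay":0,"az":-12,"dx":-0.5,"dy":0,"dz":195,"grip":45},{"ax":0,"ay":0,"az":-12,"dx":-0.5,"dy":0,"dz":195,"grip":45},{"ax":0,"ay":0,"az":-12,"dx":-0.5,"dy":0,"dz":195,"grip":45}]'

```text
time_s: 41.83
tcp_pos: [0.6028, -0.2611, 0.289]
ee_rot: [0.185, 0.983, 0.001, -0.003]
force: [0.7, 0.6, 0.9]
grip_width: 0.0445
grip_force: 0.0
```

```bash
python3 - <<'E'
from h import *
mv((.6034,-.2614,.235,159)); print(get_obs()['force'])
E
```

```text
(0.6034, -0.2614, 0.235, 159) d [-0.9 -0.1 54. ] a [ 0.  -0.4 -0.3]
[0.65257019 0.58254952 0.91643596]
```

>>> drive_tool --series '[{"ax":0,"ay":0,"az":0,"dx":-0.8,"dy":0,"dz":30,"grip":45},{"ax":0,"ay":0,"az":0,"dx":-0.8,"dy":0,"dz":50,"grip":45},{"ax":0,"ay":0,"az":0,"dx":-0.8,"dy":0,"dz":54,"grip":45},{"ax":0,"ay":0,"az":0,"dx":-0.8,"dy":0,"dz":54,"grip":30},{"ax":0,"ay":0,"az":0,"dx":-0.8,"dy":0,"dz":54,"grip":18},{"ax":0,"ay":0,"az":0,"dx":-0.8,"dy":0,"dz":54,"grip":5},{"ax":0,"ay":0,"az":0,"dx":-0.8,"dy":0,"dz":54,"grip":5},{"ax":0,"ay":0,"az":0,"dx":-0.8,"dy":0,"dz":54,"grip":5},{"ax":0,"ay":0,"az":0,"dx":-0.8,"dy":0,"dz":54,"grip":5},{"ax":0,"ay":0,"az":0,"dx":-0.8,"dy":0,"dz":54,"grip":5}]'

```text
time_s: 42.67
tcp_pos: [0.6048, -0.2628, 0.2393]
ee_rot: [0.184, 0.983, -0.001, 0.001]
force: [-2.7, -4.1, 5.5]
grip_width: 0.0138
grip_force: 30.0
```

>>> drive_tool --series '[{"ax":0,"ay":0,"az":6,"dx":0,"dy":0,"dz":0,"grip":5},{"ax":0,"ay":0,"az":12,"dx":0,"dy":0,"dz":0,"grip":5},{"ax":0,"ay":0,"az":18,"dx":0,"dy":0,"dz":0,"grip":5},{"ax":0,"ay":0,"az":24,"dx":0,"dy":0,"dz":0,"grip":5},{"ax":0,"ay":0,"az":30,"dx":0,"dy":0,"dz":0,"grip":5},{"ax":0,"ay":0,"az":36,"dx":0,"dy":0,"dz":0,"grip":5},{"ax":0,"ay":0,"az":36,"dx":0,"dy":0,"dz":0,"grip":5}]'

```text
time_s: 43.25
tcp_pos: [0.6042, -0.2636, 0.2393]
ee_rot: [0.481, 0.877, -0.001, 0.001]
force: [-5.0, -8.6, 6.6]
grip_width: 0.0139
grip_force: 30.0
```

>>> drive_tool --series '[{"ax":0,"ay":0,"az":6,"dx":0,"dy":0,"dz":0,"grip":5},{"ax":0,"ay":0,"az":12,"dx":0,"dy":0,"dz":0,"grip":5},{"ax":0,"ay":0,"az":18,"dx":0,"dy":0,"dz":0,"grip":5},{"ax":0,"ay":0,"az":24,"dx":0,"dy":0,"dz":0,"grip":5},{"ax":0,"ay":0,"az":30,"dx":0,"dy":0,"dz":0,"grip":5},{"ax":0,"ay":0,"az":35,"dx":0,"dy":0,"dz":0,"grip":5},{"ax":0,"ay":0,"az":35,"dx":0,"dy":0,"dz":0,"grip":5},{"ax":0,"ay":0,"az":35,"dx":0,"dy":0,"dz":0,"grip":5}]'

```text
time_s: 43.92
tcp_pos: [0.6035, -0.2639, 0.2393]
ee_rot: [0.721, 0.693, -0.002, 0.001]
force: [-9.5, -10.0, 9.9]
grip_width: 0.0138
grip_force: 30.0
```

>>> drive_tool --series '[{"ax":0,"ay":0,"az":0,"dx":0,"dy":0,"dz":0,"grip":25},{"ax":0,"ay":0,"az":0,"dx":0,"dy":0,"dz":0,"grip":45},{"ax":0,"ay":0,"az":0,"dx":0,"dy":0,"dz":0,"grip":45},{"ax":0,"ay":0,"az":0,"dx":0,"dy":0,"dz":0,"grip":45},{"ax":0,"ay":0,"az":0,"dx":0,"dy":0,"dz":-40,"grip":45},{"ax":0,"ay":0,"az":0,"dx":0,"dy":0,"dz":-80,"grip":45},{"ax":0,"ay":0,"az":0,"dx":0,"dy":0,"dz":-120,"grip":45},{"ax":0,"ay":0,"az":0,"dx":0,"dy":0,"dz":-160,"grip":45},{"ax":0,"ay":0,"az":0,"dx":0,"dy":0,"dz":-200,"grip":45},{"ax":0,"ay":0,"az":0,"dx":0,"dy":0,"dz":-240,"grip":45},{"ax":0,"ay":0,"az":0,"dx":0,"dy":0,"dz":-240,"grip":45},{"ax":0,"ay":0,"az":0,"dx":0,"dy":0,"dz":-240,"grip":45}]'

```text
time_s: 44.92
tcp_pos: [0.605, -0.2616, 0.4809]
ee_rot: [0.72, 0.694, 0.001, 0.003]
force: [-0.0, 0.2, -0.9]
grip_width: 0.0452
grip_force: 0.0
```

```bash
python3 - <<'E'
from h import *
t=pts(cap('wrist','w17')).reshape(-1,3)
for lo,hi,x,y in((.07,.085,.603,-.261),(.222,.245,.6385,-.1255)):
    k=t[(t[:,2]>lo)&(t[:,2]<hi)&(np.hypot(t[:,0]-x,t[:,1]-y)<.045)]
    if len(k): print(len(k),cv2.minAreaRect(k[:,:2].astype(np.float32)*1000),np.median(k[:,2]))
t=pts(cap('top','top5')).reshape(-1,3)
for lo,hi,x,y in((.222,.245,.636,-.1265),):
    k=t[(t[:,2]>lo)&(t[:,2]<hi)&(np.hypot(t[:,0]-x,t[:,1]-y)<.045)]
    if len(k): print('top',len(k),cv2.minAreaRect(k[:,:2].astype(np.float32)*1000),np.median(k[:,2]))
cap('side','side2'); o=get_obs(); print(o['force'],o['tcp_pos'])
E
```

```text
646 ((603.834716796875, -261.90325927734375), (42.05536651611328, 13.471397399902344), 87.89534759521484) 0.07616919534462856
875 ((638.9149780273438, -131.0763702392578), (7.401247024536133, 37.25505447387695), 85.90469360351562) 0.22972532518268593
top 211 ((635.4075317382812, -125.28240203857422), (13.828583717346191, 39.43404006958008), 73.79908752441406) 0.2291469046026477
[-0.00804484  0.86145369 -0.84809597] [ 0.60420762 -0.26148032  0.47579414]
```

View pics/w17.png

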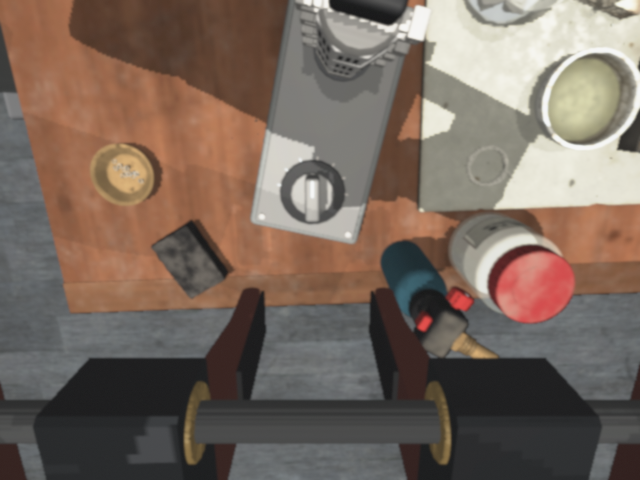

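View pics/side2.png

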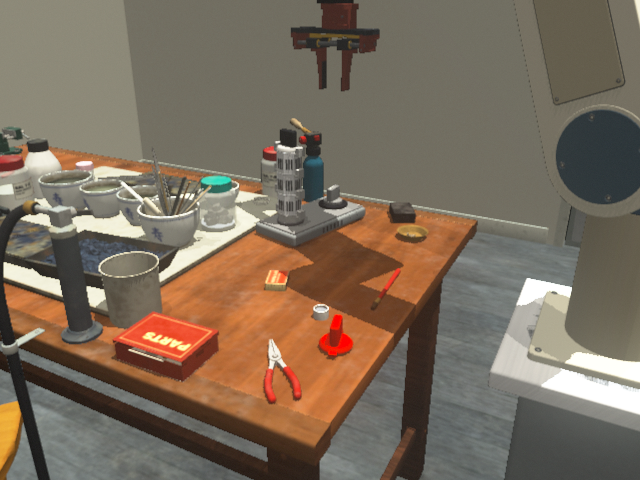

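The wrist view shows the knob bar at (313,193), turned to −92°. That's about 1.35 rad from the machine's axis, past the 1.2 rad needed. The side view shows the stack with the lid upright at (290,180) and the arm clear of everything.

```bash
python3 -c "
from station import order
print(order.job_done())"
```

```text
the job is handed in; nothing more can be done
None
```

I handed the job in: all three baskets and the lid are stacked on the seat and turned home, and the timer knob is at about 1.35 rad by camera measurement. The judge returned no verdict.

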